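# Stock the spanner rail from the tool case

### The job

Set out the spanners for sale: swing the case's latch lever well clear, open the lid until it stands upright or further, and hang every spanner in the case by its eye on the display rail, each hanging freely on a peg of its own. Then shut the lid fully and swing the latch back home over it, without disturbing the other goods on the counter or forcing the lid against the latch.

Things in the scene. Friction and masses are not known exactly. Their poses are not given: they have to be found in the camera images.
- case: shallow blue tool case, fixed to the counter, 270 x 194 mm. Origin: centre of its underside. The lid's hinge runs along its +y side, parallel to its x axis, at y = +97 mm, 40 mm above the counter; latch and lid handle are on its -y side. Inner floor 35 mm above the counter, rim 40 mm. The latch's upright pivot is at x = +100, y = -108 mm.
- lid (a joint): clear lid in an aluminium frame, 270 x 194 mm, top at 63 mm when closed. 0 = closed; grows as the -y edge swings up and over to +y, to 1.85 rad at most. Stiff hinge (0.3 N m): it stays where it is left, so bring it right down to close. Opening takes about 3 N at the bar.
- lid_bar (a point): middle of the lid's bar handle: dark round bar 10 mm thick, 70 mm long, parallel to the case's x axis, 35 mm clear of the lid's -y edge, 50 mm above the counter when closed and 229 mm from the hinge line. It can be pinched from above, a finger either side along y, and turns between the fingers as the lid swings.
- latch (a joint): flat steel lever lying over a lip of the lid, holding it shut. 0 = home over the lip, along the case's -x (starts within 0.1 of it); swings about its upright pivot outward over the case's -y side (counter-clockwise from above), to 1.7 rad at most; it clears the lip beyond about 0.8 rad. Stays where it is left (0.05 N m).
- latch_knob (a point): on the latch lever's upright black knob, 12 mm thick, 65 mm from the pivot; the point is 78 mm above the counter, the knob's top 90 mm, its foot (the lever's top) 56 mm.
- peg0 (a point): middle of peg 0 of 4: round steel pin 6 mm thick, its free part 55 mm, leaning at 45 degrees out of the rail's front: tip 19.5 mm before (-x) and 19.5 mm above this point, foot as far behind and below. Axes: y along the fixed rail (peg 0 at its +y end, pegs 70 mm apart), x into it. Rail: bar 300 mm long, 135 to 165 mm up, on two posts with a 10 mm foot plate.
- peg1 (a point): middle of peg 1 of 4: round steel pin 6 mm thick, its free part 55 mm, leaning at 45 degrees out of the rail's front: tip 19.5 mm before (-x) and 19.5 mm above this point, foot as far behind and below. Axes: y along the fixed rail (peg 0 at its +y end, pegs 70 mm apart), x into it. Rail: bar 300 mm long, 135 to 165 mm up, on two posts with a 10 mm foot plate.
- peg2 (a point): middle of peg 2 of 4: round steel pin 6 mm thick, its free part 55 mm, leaning at 45 degrees out of the rail's front: tip 19.5 mm before (-x) and 19.5 mm above this point, foot as far behind and below. Axes: y along the fixed rail (peg 0 at its +y end, pegs 70 mm apart), x into it. Rail: bar 300 mm long, 135 to 165 mm up, on two posts with a 10 mm foot plate.
- peg3 (a point): middle of peg 3 of 4: round steel pin 6 mm thick, its free part 55 mm, leaning at 45 degrees out of the rail's front: tip 19.5 mm before (-x) and 19.5 mm above this point, foot as far behind and below. Axes: y along the fixed rail (peg 0 at its +y end, pegs 70 mm apart), x into it. Rail: bar 300 mm long, 135 to 165 mm up, on two posts with a 10 mm foot plate.
- spanner0: one of up to four like spanners lying flat in the case (some may be absent), 119 mm long, about 60 g: black grip 83 x 16 x 14 mm along its x, from 45 mm behind the origin to 38 mm before it, and a flat steel eye at its +x end. Origin: underside of the grip, near the centre of mass; z up at the start. Eyes point to either side of the case.
- eye0 (a point): centre of spanner 0's eye: steel ring 39 mm outside, 24 mm hole, 6 mm thick, 55 mm ahead of its origin along its x, flush with its underside (3 mm above it). Held level, the eye can be lowered over a peg's tip and on down along the peg; let go there, the grip swings down and the spanner hangs.
- spanner1: one of up to four like spanners lying flat in the case (some may be absent), 119 mm long, about 60 g: black grip 83 x 16 x 14 mm along its x, from 45 mm behind the origin to 38 mm before it, and a flat steel eye at its +x end. Origin: underside of the grip, near the centre of mass; z up at the start. Eyes point to either side of the case.
- eye1 (a point): centre of spanner 1's eye: steel ring 39 mm outside, 24 mm hole, 6 mm thick, 55 mm ahead of its origin along its x, flush with its underside (3 mm above it). Held level, the eye can be lowered over a peg's tip and on down along the peg; let go there, the grip swings down and the spanner hangs.
- spanner2: one of up to four like spanners lying flat in the case (some may be absent), 119 mm long, about 60 g: black grip 83 x 16 x 14 mm along its x, from 45 mm behind the origin to 38 mm before it, and a flat steel eye at its +x end. Origin: underside of the grip, near the centre of mass; z up at the start. Eyes point to either side of the case.
- eye2 (a point): centre of spanner 2's eye: steel ring 39 mm outside, 24 mm hole, 6 mm thick, 55 mm ahead of its origin along its x, flush with its underside (3 mm above it). Held level, the eye can be lowered over a peg's tip and on down along the peg; let go there, the grip swings down and the spanner hangs.
- spanner3: one of up to four like spanners lying flat in the case (some may be absent), 119 mm long, about 60 g: black grip 83 x 16 x 14 mm along its x, from 45 mm behind the origin to 38 mm before it, and a flat steel eye at its +x end. Origin: underside of the grip, near the centre of mass; z up at the start. Eyes point to either side of the case.
- eye3 (a point): centre of spanner 3's eye: steel ring 39 mm outside, 24 mm hole, 6 mm thick, 55 mm ahead of its origin along its x, flush with its underside (3 mm above it). Held level, the eye can be lowered over a peg's tip and on down along the peg; let go there, the grip swings down and the spanner hangs.
- dish: blue bowl 130 mm wide, origin under its middle (its own frame); a bystander, leave alone.
- jar: small glass jar 48 mm wide, 60 mm high, origin under its middle (its own frame); a bystander, leave alone.
- spool: copper wire spool 56 mm wide, 40 mm high, origin under its middle (its own frame); a bystander, leave alone.
- tape: yellow tape roll 70 mm wide, 20 mm high, origin under its middle (its own frame); a bystander, leave alone.
- carton: cardboard box 60 x 90 x 35 mm, origin under its middle (its own frame); a bystander, leave alone.
- screwdriver: screwdriver lying on the counter, origin under its middle (its own frame); a bystander, leave alone.
- capacitor: aluminium can 44 mm wide, 75 mm high, origin under its middle (its own frame); a bystander, leave alone.

How it is judged:
On the way, in this order (a step that is already met when the one before it is completed fails the run):
1. the latch lever is swung clear (value of joint latch above 1.1 rad), for 0.2 s.
2. the lid is open (value of joint lid above 1.35 rad), for 0.2 s.
3. every spanner hangs on its own peg ((distance between eye0 and peg0 below 0.034 m or distance between eye0 and peg1 below 0.034 m or distance between eye0 and peg2 below 0.034 m or distance between eye0 and peg3 below 0.034 m) and angle between each of spanner0, spanner1, spanner2, spanner3's own x axis and vertical below 0.75 rad and linear speed of each of spanner0, spanner1, spanner2, spanner3 below 0.05 m/s and (distance between eye1 and peg0 below 0.034 m or distance between eye1 and peg1 below 0.034 m or distance between eye1 and peg2 below 0.034 m or distance between eye1 and peg3 below 0.034 m) and (distance between eye2 and peg0 below 0.034 m or distance between eye2 and peg1 below 0.034 m or distance between eye2 and peg2 below 0.034 m or distance between eye2 and peg3 below 0.034 m) and (distance between eye3 and peg0 below 0.034 m or distance between eye3 and peg1 below 0.034 m or distance between eye3 and peg2 below 0.034 m or distance between eye3 and peg3 below 0.034 m) and distance between eye0 and eye1 above 0.045 m and distance between each of eye0, eye1 and eye2 above 0.045 m and distance between each of eye0, eye1, eye2 and eye3 above 0.045 m), for 0.2 s.
4. the lid is shut (value of joint lid below 0.06 rad), for 0.2 s.
At the end, for the whole second after the job is handed in: Every spanner present hangs at rest by its eye on a peg, eye end up (within about 43 degrees of vertical), eye centre within 34 mm of that peg's middle and at least 45 mm from any other spanner's eye; the lid is closed to within 0.06 rad and the latch lever is back over it to within 0.2 rad (all of step 3 and value of joint lid below 0.06 rad and value of joint latch below 0.2 rad); the robot touches nothing.
It fails at once if the lid was forced up (over 0.12 rad) with the latch lever over it (under 0.5 rad) (value of joint lid above 0.12 rad and value of joint latch below 0.5 rad).
It fails at once if another thing on the counter was moved more than 40 mm (distance of any of dish, jar, spool, tape, carton, screwdriver, capacitor from where it was at the start of the episode above 0.04 m).
Of spanner0, spanner1, spanner2, spanner3 only 2 to 4 are there at a start; the rules pass over those that are not, and their reading is None.
At some moment in a run one of spanner0, spanner1, spanner2, spanner3 may be knocked a few centimetres aside while the robot is not near it.
It also fails if it takes over 210 s, if anything falls off the work surface, if the arm or the gripper's body presses on something with over 40 N, if the wrist force passes 120 N, or if a joint passes its speed limit or range.

### The arm

A 6-joint arm with a two-finger parallel gripper is mounted at the origin on the work surface. World frame = base frame: x ahead of the robot, y to its left, z up, the work surface at z = 0. Lengths are in m, angles in rad, forces in N, time in s.
With the tool pointing down it reaches from about 0.325 to 0.85 m from the base axis. Payload 4.4 kg.
Tool frame: the origin (TCP) lies on the centre line of the jaws, within the pads' length; the fingertips stand 22 mm ahead of it and the grasp point (between the pads) lies 3 mm ahead of it; z points along the fingers, y is the direction in which the jaws open and shut (so a half turn about z gives the same grasp; the last joint's range is limited). The gripper opens to 94 mm and grips with 3 to 60 N. Pads are 16 mm wide; open, the fingers measure 119 mm over their backs; the gripper's body (75 mm by 177 mm) begins 78 mm behind the grasp point.
Start: joints at [0.964, 0.207, 1.542, -0, 1.393, -0.15], TCP at [0.254, 0.516, 0.191] pointing down, gripper open.
Joint ranges: [-2.73, 2.73], [-0.86, 2.22], [0.23, 2.46], [-1.11, 4.25], [0.08, 2.63], [-2.82, 2.82]. Speed limits (rad/s): [2.79, 2.79, 3.14, 3.14, 3.14, 3.14].

### API

Orientations are given as a unit quaternion [w, x, y, z].
In Python, from station import bot gives the robot as it stands. The module is installed in compiled form; this text tells all that it offers.
- The arm moves only by the shell command python3 -m handwheel 'ROWS' [OPENING] [FORCE]. ROWS is a JSON object of lists of equal length, an entry for each row: "delta_pos": the shift along the tool's x, y, z in m, a list of three; "yaw": the turn about the tool's z in rad. A call has 1 to 5 rows; each row is the pose to reach, as a shift and turn from the pose measured when the call began, along the tool's axes at that moment; what a row does not reach only later rows make up. A row lasts 1/8 s, in which the tool goes at most 62.5 mm and 10.7 degrees, less where a joint would pass 70% of its speed; a pose out of reach is approached as far as the arm can. A call with a gripper value outside its range is refused whole. OPENING is the closure, from 0 (fully open) to 1 (shut), set as the call begins (- or left out, the last holds). The fingers move at their own pace and stop on an object; FORCE is the grip in N (left out, the last holds). Time passes only in rows, so rows that repeat a pose let the fingers close. It gives the time, the measured TCP pose, the force and the opening at its end, in the units of the state.
- bot.read_state(): the state, without advancing time (a new reading comes with each control period).
- bot.get_image(name): name is "scene" or "top" or "wrist"; returns a dict with "color" (400x640x3 uint8, red, green, blue), "z_map" (400x640 float32, m along the optical axis (not along the pixel's ray), 0 where there is no reading), "vertical_fov" (degrees; the focal length in pixels is half the picture's height over the tangent of half this angle, whatever the lens; pixels are square), "cx", "cy" (the principal point, pixels), "world_to_cam" (4x4, takes a point from world to camera coordinates). Camera axes: x right, y up, looking along -z (the intrinsics and any distortion apply to the point x, -y, -z); pixel columns grow to the right and rows downward; lengths in m; the calibration is good to about 2 mm. A picture is of the moment at which its call begins.
- bot.job_done(): hands the job in, once; it reports no verdict.
Trained networks look in a picture, given as the dict that the camera call returned (one of the last four; its "shot" number tells which), for a name from the list of things; names that differ only in an ending like _2 or _b are one class to them, and where a whole thing is asked for, a point or a joint stands for the part that bears it (a point fixed in the world has none). Each returns a list of dicts, best first, with "conf" (0 to 1); they miss things now and then, are a little off and sometimes report something else, mostly with a low value. They report only what shows in the picture. A call takes as long as a camera call.
- bot.spot_in(picture, query): "box" ([left, top, right, bottom] in pixels, round what is visible of it).
- bot.masks_of(picture, query): "mask" (400x640 bool, what is visible of it) and "box" ([left, top, right, bottom] in pixels, round what is visible of it).
The state is a dict: "t": time; "joints": joint angles; "dq": joint speeds; "joint_efforts": joint torques, N m; "tool_pos": TCP position; "tool_rot": TCP orientation; "ft_force": force on the tool from outside, world axes, zero at the start; "wrist_torque": the same for the moment, N m; "gripper_width": opening from 0.0 (shut) to 1.0 (fully open).
Only numpy, scipy, OpenCV 4.12 (cv2) and the standard library are available. Lean on these libraries where they do the work, as an engineer would, in place of code of your own. Each camera call takes 0.05 s, during which the arm holds its last target.

## Working session

There is one attempt and no reset: what is moved stays moved. The work goes in short steps, Python scripts to look and compute and a shell command to move; the robot and the scene stay as the last step left them, time stands still between calls to the robot, and variables do not carry over. Pictures are saved under pics/ and viewed, and the job is handed in when it is done.

```bash
mkdir -p pics; cat > h.py <<'E'
import numpy as np, cv2
from station import bot
from scipy.spatial.transform import Rotation as R
def K(p):
    H=p["color"].shape[0]; f=H/2/np.tan(np.radians(p["vertical_fov"])/2); return f,p["cx"],p["cy"]
def save(p,n,box=None,s=1):
    c=p["color"][:,:,::-1].copy()
    if box: c=c[box[1]:box[3],box[0]:box[2]]
    if s!=1: c=cv2.resize(c,None,fx=s,fy=s,interpolation=cv2.INTER_CUBIC)
    cv2.imwrite("pics/"+n+".png",c)
def deproj(p,u,v,z):
    f,cx,cy=K(p); u=np.asarray(u,float);v=np.asarray(v,float)
    P=np.stack([(u-cx)/f*z,-(v-cy)/f*z,-z*np.ones_like(u),np.ones_like(u)],-1)
    return (P@np.linalg.inv(p["world_to_cam"]).T)[...,:3]
def cloud(p):
    v,u=np.mgrid[:400,:640]; z=p["z_map"]; P=deproj(p,u,v,z); P[z<=0]=np.nan; return P
def proj(p,X):
    f,cx,cy=K(p); X=np.atleast_2d(X); c=np.c_[X,np.ones(len(X))]@p["world_to_cam"].T
    return np.c_[cx+f*c[:,0]/-c[:,2],cy-f*c[:,1]/-c[:,2]]
def onplane(p,u,v,h):
    a=deproj(p,u,v,1.0); o=np.linalg.inv(p["world_to_cam"])[:3,3]; d=a-o
    return o+d*((h-o[2])/d[...,2])[...,None]
def totool(d):
    s=bot.read_state(); q=s["tool_rot"]; r=R.from_quat([q[1],q[2],q[3],q[0]]); return r.inv().apply(d)
def st():
    s=bot.read_state(); q=s["tool_rot"]; r=R.from_quat([q[1],q[2],q[3],q[0]])
    print("t",round(s["t"],2),"pos",np.round(s["tool_pos"],4),"grip",round(s["gripper_width"],3),"F",np.round(s["ft_force"],1),"\nx",np.round(r.as_matrix()[:,0],3),"y",np.round(r.as_matrix()[:,1],3),"z",np.round(r.as_matrix()[:,2],3),"j",np.round(s["joints"],2))
E
python3 - <<'E'
from h import *
st()
for n in("scene","top","wrist"):
    p=bot.get_image(n); save(p,n+"0"); print(n,p["vertical_fov"],p["cx"],p["cy"],np.round(np.linalg.inv(p["world_to_cam"]),3).tolist(), [k for k in p])
E
```

```text
t 0.0 pos [0.2532 0.5154 0.1895] grip 0.999 F [-0.1  0.6 -0. ] 
x [-0.897  0.441  0.   ] y [ 0.441  0.897 -0.002] z [-0.001 -0.002 -1.   ] j [ 0.96  0.21  1.54 -0.    1.39 -0.15]
scene 49.29696662297951 313.72220142189576 204.4831848867047 [[-0.686, -0.478, 0.549, 1.123], [0.728, -0.474, 0.496, 0.516], [0.023, 0.74, 0.673, 0.808], [0.0, 0.0, 0.0, 1.0]] ['color', 'z_map', 'vertical_fov', 'cx', 'cy', 'world_to_cam', 'shot']
top 54.73677791269513 321.0589073035355 200.60208768026047 [[-0.008, 0.992, -0.125, 0.437], [-1.0, -0.01, -0.015, 0.005], [-0.016, 0.125, 0.992, 1.224], [0.0, 0.0, 0.0, 1.0]] ['color', 'z_map', 'vertical_fov', 'cx', 'cy', 'world_to_cam', 'shot']
wrist 58.06088275072383 318.3103412758325 198.88624812322016 [[0.441, -0.861, -0.255, 0.177], [0.898, 0.422, 0.127, 0.553], [-0.002, -0.285, 0.959, 0.384], [0.0, 0.0, 0.0, 1.0]] ['color', 'z_map', 'vertical_fov', 'cx', 'cy', 'world_to_cam', 'shot']
```

View pics/scene0.png

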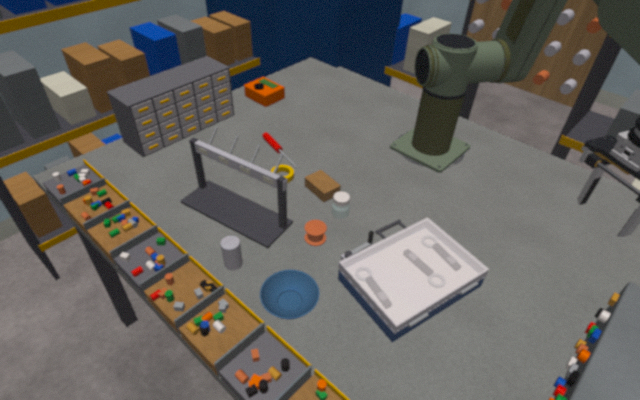

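View pics/top0.png

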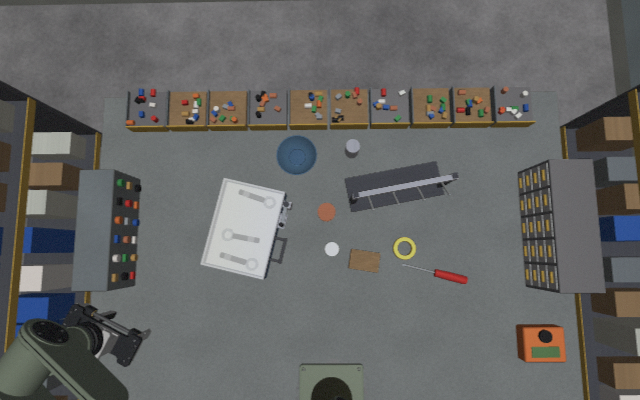

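View pics/wrist0.png

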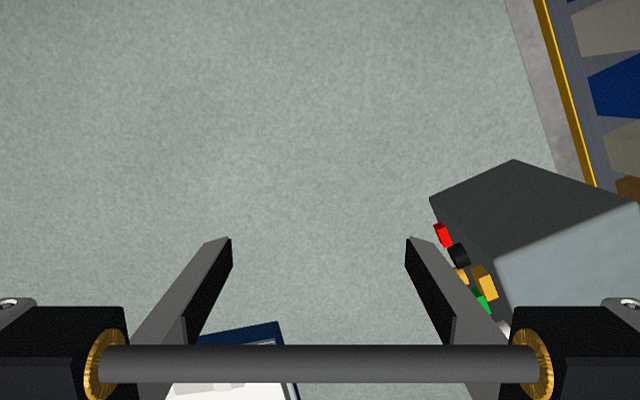

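```bash
python3 - <<'E'
from h import *
p=bot.get_image("top"); save(p,"t1",(190,165,310,285),6); save(p,"t1b",(330,130,480,240),5)
C=cloud(p)
for q in ("case","lid_bar","latch_knob","latch","spanner0","lid","dish","jar","spool","tape","carton","screwdriver","capacitor","peg0"):
    try:
        for m in bot.masks_of(p,q)[:3]:
            P=C[m["mask"]]; print(q,round(m["conf"],2),np.round(m["box"]),m["mask"].sum(),np.round(np.nanmedian(P,0),3),np.round(np.nanmax(P[:,2]),3))
    except Exception as e: print(q,e)
E
```

```text
case 0.71 [203. 174. 293. 279.] 6364 [0.502 0.25  0.063] 0.095
lid_bar 0.97 [199. 178. 286. 278.] 5960 [0.5   0.255 0.063] 0.091
latch_knob 0.62 [280. 198. 286. 228.] 120 [0.557 0.136 0.056] 0.095
latch_knob 0.32 [346. 159. 459. 214.] 3434 [ 0.626 -0.207  0.011] 0.195
lid 0.64 [201. 179. 288. 277.] 6126 [0.5   0.254 0.063] 0.091
dish 0.96 [279. 137. 317. 177.] 1213 [0.74  0.101 0.017] 0.04
jar 0.7 [325. 242. 339. 257.] 188 [ 0.438 -0.009  0.06 ] 0.066
spool 0.85 [317. 203. 333. 221.] 294 [0.552 0.008 0.04 ] 0.047
tape 0.64 [392. 237. 414. 257.] 293 [ 0.44  -0.235  0.019] 0.028
tape 0.33 [276. 199. 286. 227.] 97 [0.551 0.136 0.057] 0.095
carton 0.65 [347. 252. 383. 272.] 592 [ 0.404 -0.106  0.035] 0.041
screwdriver 0.67 [403. 265. 465. 284.] 313 [ 0.354 -0.364  0.023] 0.03
screwdriver 0.38 [347. 141. 357. 156.] 229 [ 0.746 -0.076  0.074] 0.08
capacitor 0.73 [344. 138. 359. 160.] 210 [ 0.744 -0.076  0.074] 0.08
peg0 0.78 [345. 160. 457. 213.] 3477 [ 0.625 -0.208  0.011] 0.195
peg0 0.41 [318. 203. 335. 220.] 249 [0.554 0.005 0.04 ] 0.047
```

View pics/t1.png

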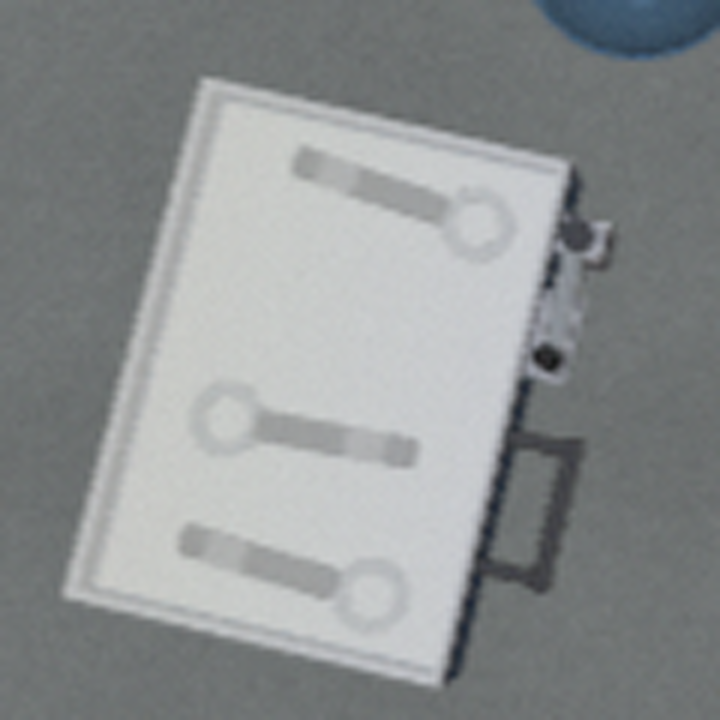

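View pics/t1b.png

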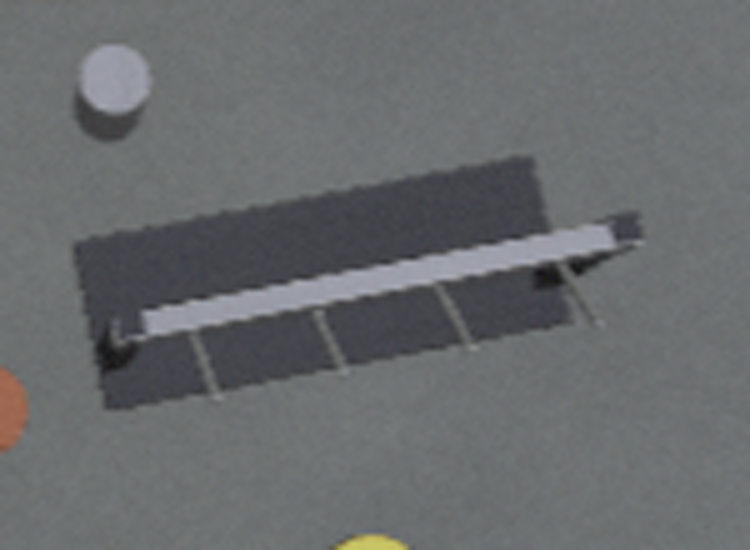

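```bash
python3 - <<'E'
from h import *
p=bot.get_image("top")
c=np.array([(205,80),(575,160),(440,687),(65,598)])/6+[190,165]-.4
L=onplane(p,c[:,0],c[:,1],.063); print("lid",np.round(L,4))
ctr=L.mean(0); ex=(L[0]+L[1]-L[2]-L[3])[:2]; print(np.linalg.norm(ex)/2, np.linalg.norm((L[0]+L[3]-L[1]-L[2])[:2])/2); yaw=np.arctan2(ex[1],ex[0]); ey=(L[0]+L[3]-L[1]-L[2])[:2];print("ctr",ctr,"yaw",yaw,np.arctan2(ey[1],ey[0])-np.pi/2)
M=np.array([[np.cos(yaw),-np.sin(yaw)],[np.sin(yaw),np.cos(yaw)]])
for n,q in (("pivot",(.1,-.108)),("bar",(0,-.132)),("hinge",(0,.097)),("knob",(.035,-.108))): print(n,ctr[:2]+M@q)
def pt(u,v,h,n):
    u,v=u/6+190-.4,v/6+165-.4; print(n,onplane(p,np.array(u),np.array(v),h))
pt(577,232,.075,"pivot");pt(547,357,.09,"knobtop");pt(562,515,.05,"bar")
for t in ((217,400),(344,373),(475,348),(602,324)):
    u,v=np.array(t)/5+[330,130]-.4; print("tip",onplane(p,u,v,.190))
for t in ((143,322),(613,237)):
    u,v=np.array(t)/5+[330,130]-.4; print("railtop",onplane(p,u,v,.165))
C=cloud(p); P=C[155:215,340:465].reshape(-1,3); P=P[P[:,2]>.1]; print(len(P),P[:,2].max(), np.percentile(P[:,2],[5,50,95]))
r=P[np.abs(P[:,2]-.165)<.006]; (cx,w,a)=cv2.minAreaRect(r[:,:2].astype(np.float32)); print(cx,w,a)
t=P[P[:,2]>.172]; print(np.round(t[np.argsort(t[:,1])][::3],3))
E
```

```text
lid [[0.6571 0.3206 0.063 ]
 [0.6138 0.1311 0.063 ]
 [0.3515 0.1968 0.063 ]
 [0.3962 0.3843 0.063 ]]
0.26952274963867145 0.19356320178235645
ctr [0.50464818 0.25821141 0.063     ] yaw -0.24245222900794472 -0.22932596408194184
pivot [0.57579434 0.12936179]
bar [0.47295711 0.13007212]
hinge [0.52793631 0.35237437]
knob [0.51269545 0.14496724]
pivot [0.57557914 0.12864341 0.075     ]
knobtop [0.51217533 0.14153629 0.09      ]
bar [0.43519374 0.13836856 0.05      ]
tip [ 0.54232239 -0.11842577  0.19      ]
tip [ 0.55625736 -0.18689016  0.19      ]
tip [ 0.5691056  -0.25754349  0.19      ]
tip [ 0.58144545 -0.3261015   0.19      ]
railtop [ 0.58860506 -0.08162239  0.165     ]
railtop [ 0.63353009 -0.3425643   0.165     ]
887 0.1932202211734939 [0.14422293 0.16471878 0.18153521]
(0.6009970307350159, -0.214485764503479) (0.040116991847753525, 0.2988915741443634) 10.381877899169922
[[ 0.64  -0.353  0.174]
 [ 0.582 -0.326  0.191]
 [ 0.599 -0.324  0.173]
 [ 0.592 -0.324  0.182]
 [ 0.582 -0.323  0.192]
 [ 0.586 -0.322  0.188]
 [ 0.598 -0.319  0.179]
 [ 0.575 -0.257  0.188]
 [ 0.567 -0.256  0.191]
 [ 0.579 -0.255  0.184]
 [ 0.572 -0.253  0.19 ]
 [ 0.591 -0.253  0.173]
 [ 0.578 -0.252  0.185]
 [ 0.588 -0.25   0.174]
 [ 0.569 -0.188  0.178]
 [ 0.563 -0.187  0.187]
 [ 0.569 -0.185  0.183]
 [ 0.566 -0.184  0.184]
 [ 0.572 -0.183  0.178]
 [ 0.544 -0.121  0.192]
 [ 0.546 -0.118  0.193]
 [ 0.556 -0.117  0.182]
 [ 0.547 -0.116  0.188]
 [ 0.559 -0.115  0.177]
 [ 0.562 -0.113  0.174]]
```

```bash
cat >> h.py <<'E'
CT=np.array([.50465,.25821]); CY=-.236
def case(x,y): 
    c,s=np.cos(CY),np.sin(CY); return CT+[c*x-s*y,s*x+c*y]
def go(x,y,z,jaw=None):
    "jaw: world angle deg of jaw axis (mod 180). prints tool-frame delta and yaw"
    s=bot.read_state(); q=s["tool_rot"]; r=R.from_quat([q[1],q[2],q[3],q[0]])
    d=r.inv().apply(np.array([x,y,z])-s["tool_pos"]); yw=0
    if jaw is not None:
        yv=r.as_matrix()[:,1]; cur=np.degrees(np.arctan2(yv[1],yv[0])); e=(jaw-cur+90)%180-90
        yw=-np.radians(e); print("j6",s["joints"][5],"alt yaw",round(yw-np.pi*np.sign(yw),3))
    print("GO",np.round(d,4).tolist(),"yaw",round(yw,3))
E
python3 - <<'E'
from h import *
st(); go(.5122,.1415,.19,116)
E
```

```text
t 0.95 pos [0.2536 0.5161 0.1907] grip 1.005 F [ 0.3 -0.3 -0. ] 
x [-0.897  0.441 -0.   ] y [0.441 0.897 0.   ] z [ 0.  0. -1.] j [ 0.96  0.21  1.54  0.    1.39 -0.15]
j6 -0.15050539644967376 alt yaw 2.231
GO [-0.3973, -0.2221, 0.0007] yaw -0.911
```

```bash
python3 -m handwheel '{"delta_pos":[[-0.397,-0.222,0],[-0.397,-0.222,0],[-0.397,-0.222,0],[-0.397,-0.222,0],[-0.397,-0.222,0]],"yaw":[-0.911,-0.911,-0.911,-0.911,-0.911]}' 0.55 10; python3 - <<'E'
from h import *
st(); go(.5122,.1415,.15,116)
E
```

```text
t: 1.58
tool_pos: [0.4152, 0.2839, 0.191]
tool_rot: [0.0, -0.194, 0.981, 0.0]
ft_force: [0.4, 0.1, 0.0]
gripper_width: 0.502
t 1.57 pos [0.4152 0.2839 0.191 ] grip 0.502 F [0.4 0.1 0. ] 
x [-0.925 -0.381 -0.001] y [-0.381  0.925  0.   ] z [ 0.001  0.    -1.   ] j [ 0.43  0.05  1.71  0.    1.37 -1.53]
j6 -1.533983530029413 alt yaw 3.079
GO [-0.0354, -0.1686, 0.041] yaw -0.063
```

```bash
python3 -m handwheel '{"delta_pos":[[-0.035,-0.169,0],[-0.035,-0.169,0],[-0.035,-0.169,0.02],[-0.035,-0.169,0.041],[-0.035,-0.169,0.041]],"yaw":[-0.06,-0.06,-0.06,-0.06,-0.06]}'; python3 - <<'E'
from h import *
st()
p=bot.get_image("wrist"); save(p,"w1"); print(proj(p,[[.5122,.1415,.09],[.5758,.1294,.075]]))
E
```

```text
t: 2.2
tool_pos: [0.5105, 0.1402, 0.1481]
tool_rot: [-0.002, -0.223, 0.975, 0.0]
ft_force: [-1.5, 0.8, -1.1]
gripper_width: 0.45
t 2.2 pos [0.5105 0.1402 0.1481] grip 0.45 F [-1.5  0.8 -1.1] 
x [-0.901 -0.434  0.003] y [-0.434  0.901  0.002] z [-0.004  0.    -1.   ] j [ 0.1   0.15  1.7   0.    1.3  -1.92]
[[317.45602575 214.67093743]
 [270.5149645  268.80791516]]
```

View pics/w1.png

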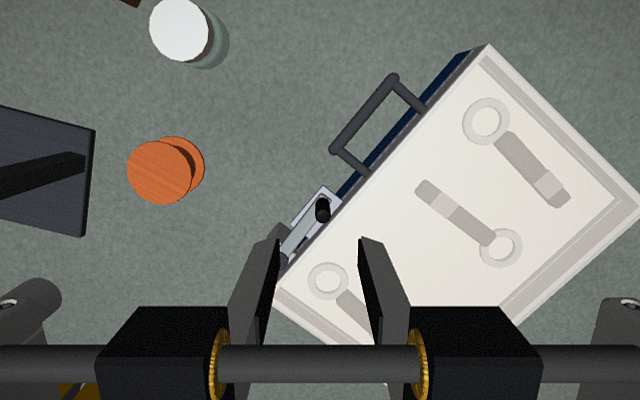

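```bash
python3 - <<'E'
from h import *
p=bot.get_image("wrist"); save(p,"w2",(260,160,380,280),5)
print(onplane(p,np.array(323.),np.array(203.),.09)); print([ (m["box"],m["conf"]) for m in bot.spot_in(p,"latch_knob")])
C=cloud(p); print(np.round(C[195:225:3,316:330:3,2],3))
E
```

```text
[0.50361461 0.14210906 0.09      ]
[([278.1, 190.7, 329.5, 265.0], 0.97)]
[[0.046 0.055 0.059 0.056 0.05 ]
 [0.059 0.067 0.067 0.067 0.059]
 [0.067 0.074 0.076 0.074 0.068]
 [0.075 0.082 0.082 0.083 0.077]
 [0.083 0.088 0.09  0.09  0.086]
 [0.088 0.089 0.09  0.09  0.089]
 [0.089 0.09  0.089 0.091 0.091]
 [0.09  0.091 0.091 0.09  0.089]
 [0.054 0.089 0.09  0.09  0.056]
 [0.046 0.045 0.047 0.056 0.062]]
```

View pics/w2.png

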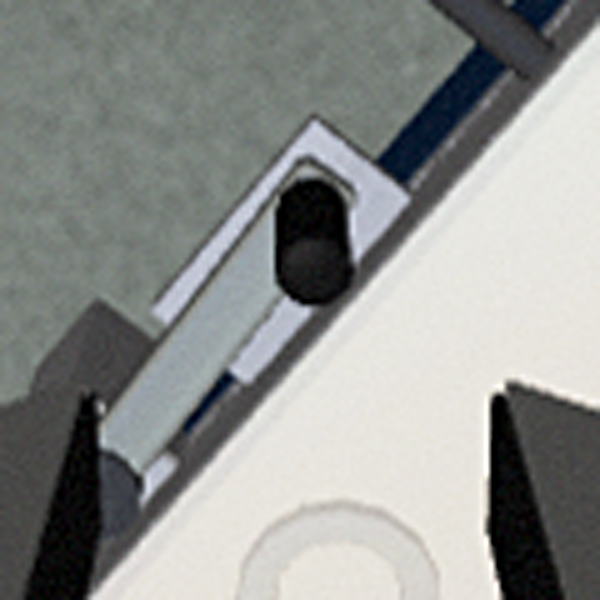

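```bash
python3 - <<'E'
from h import *
p=bot.get_image("wrist")
k=onplane(p,np.array(323.4),np.array(214.),.09); print(k)
go(k[0],k[1],.091,116)
E
```

```text
[0.51285998 0.14715707 0.09      ]
j6 -1.9160749159517856 alt yaw 3.14
GO [-0.0024, 0.0047, 0.0603] yaw -0.002
```

```bash
python3 -m handwheel '{"delta_pos":[[-0.002,0.004,0.03],[-0.002,0.004,0.06],[-0.002,0.004,0.06]],"yaw":[0,0,0]}'; python3 -m handwheel '{"delta_pos":[[0,0,0],[0,0,0],[0,0,0],[0,0,0]],"yaw":[0,0,0,0]}' 1 8;  python3 - <<'E'
from h import *
st()
s=bot.read_state();q=s["tool_rot"]; r=R.from_quat([q[1],q[2],q[3],q[0]])
piv=case(.1,-.108); print(piv)
k0=np.array(s["tool_pos"][:2]); v=k0-piv; print(np.linalg.norm(v), np.arctan2(v[1],v[0])-CY-np.pi)
v=v/np.linalg.norm(v)*.065
for a in (.3,.6,.9,1.2,1.5):
    c,s_=np.cos(a),np.sin(a); w=np.array([c*v[0]-s_*v[1],s_*v[0]+c*v[1]])-v
    print(a,np.round(r.inv().apply([w[0],w[1],0]),4))
E
```

```text
t: 2.78
tool_pos: [0.5108, 0.1468, 0.0899]
tool_rot: [-0.001, -0.225, 0.974, 0.0]
ft_force: [-0.3, 0.0, -0.1]
gripper_width: 0.452
t: 3.28
tool_pos: [0.5112, 0.1468, 0.0905]
tool_rot: [0.0, -0.225, 0.974, 0.0]
ft_force: [0.2, -0.0, -0.4]
gripper_width: 0.062
t 3.27 pos [0.5112 0.1468 0.0905] grip 0.062 F [ 0.2 -0.  -0.4] 
x [-0.899 -0.438 -0.   ] y [-0.438  0.899  0.   ] z [-0.  0. -1.] j [ 0.12  0.22  1.74  0.    1.18 -1.91]
[0.57662604 0.12982211]
0.06760748315318006 -0.018127339592624025
0.3 [ 0.0103 -0.0165 -0.    ]
0.6 [ 0.0152 -0.0353 -0.    ]
0.9 [ 0.0144 -0.0547 -0.    ]
1.2 [ 0.0079 -0.073  -0.    ]
1.5 [-0.0038 -0.0885 -0.    ]
```

```bash
python3 - <<'E'
from h import *
st(); p=bot.get_image("wrist"); save(p,"w3",(200,130,440,310),3)
E
```

```text
t 3.27 pos [0.5112 0.1468 0.0905] grip 0.062 F [ 0.2 -0.  -0.4] 
x [-0.899 -0.438 -0.   ] y [-0.438  0.899  0.   ] z [-0.  0. -1.] j [ 0.12  0.22  1.74  0.    1.18 -1.91]
```

View pics/w3.png

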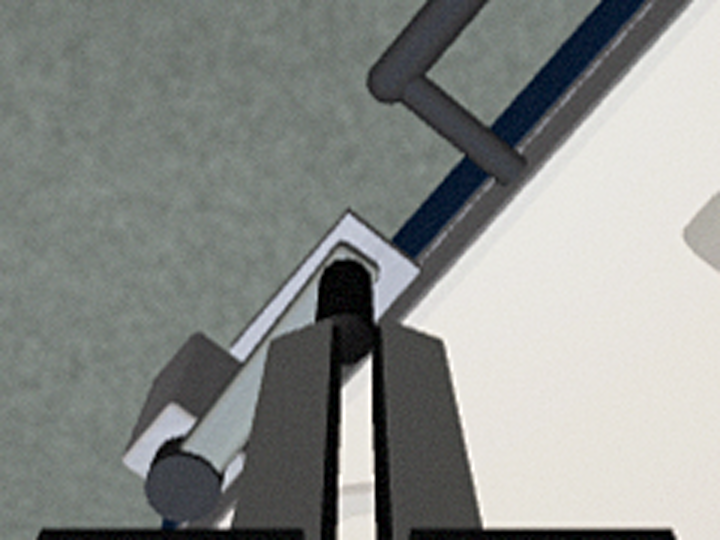

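```bash
python3 - <<'E'
from h import *
p=bot.get_image("wrist"); C=cloud(p); c=p["color"].astype(int)
r=C[195:260,300:330]; col=c[195:260,300:330].sum(2)
m=(col<120)&(r[...,2]>.08)&(r[...,2]<.1); print(m.sum(),np.round(np.median(r[m],0),4))
v,u=200+np.arange(0,50,4),[315]*13
for a,b in zip(u,v): print(b,np.round(C[b,a],4),c[b,a])
P=C.reshape(-1,3)
# pivot cap
print("pivot",np.round(C[290,261],4))
t=bot.get_image("top"); save(t,"t3",(240,170,310,240),8); D=cloud(t); 
E
```

```text
189 [0.5073 0.1452 0.0883]
200 [nan nan nan] [80 82 82]
204 [0.5021 0.141  0.0468] [191 198 209]
208 [0.5049 0.1423 0.0461] [196 200 214]
212 [0.5047 0.1423 0.0553] [49 54 49]
216 [0.5061 0.143  0.0591] [88 90 92]
220 [0.506  0.143  0.0671] [14  9 10]
224 [0.5063 0.1432 0.0734] [0 1 4]
228 [0.5065 0.1434 0.0795] [15 15 12]
232 [0.5064 0.1434 0.0864] [0 0 0]
236 [0.5075 0.144  0.0894] [35 37 38]
240 [0.5034 0.1421 0.1058] [ 4  6 10]
244 [0.5027 0.1418 0.113 ] [12  8  6]
248 [0.5026 0.1418 0.118 ] [1 0 0]
pivot [0.5732 0.1329 0.058 ]
```

View pics/t3.png

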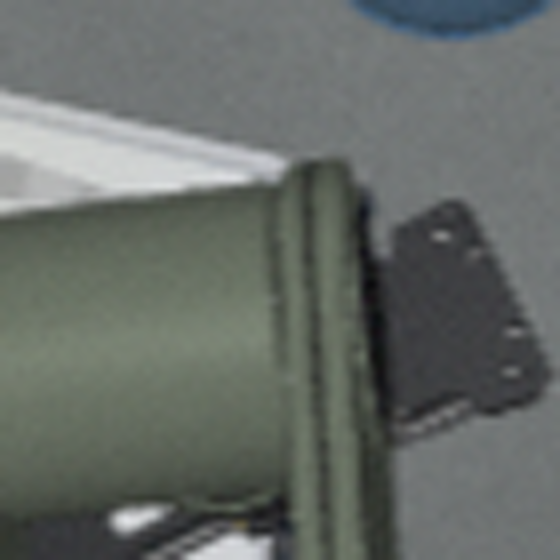

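```bash
python3 -m handwheel '{"delta_pos":[[0,0,0],[0.005,-0.008,0]],"yaw":[0,0]}';  python3 - <<'E'
from h import *
st(); p=bot.get_image("wrist"); save(p,"w4",(200,130,440,310),3)
E
```

```text
t: 3.68
tool_pos: [0.5098, 0.1374, 0.09]
tool_rot: [-0.0, -0.225, 0.974, 0.0]
ft_force: [0.5, -0.4, 0.6]
gripper_width: 0.003
t 3.67 pos [0.5098 0.1374 0.09  ] grip 0.003 F [ 0.5 -0.4  0.6] 
x [-0.899 -0.439  0.001] y [-0.439  0.899  0.001] z [-0.001  0.    -1.   ] j [ 0.1   0.22  1.75  0.    1.17 -1.93]
```

View pics/w4.png

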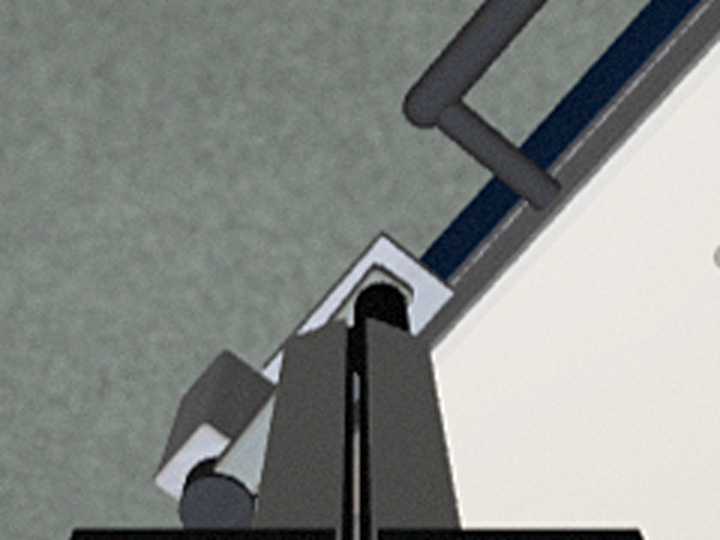

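```bash
python3 - <<'E'
from h import *
p=bot.get_image("wrist"); C=cloud(p); c=p["color"]
s=bot.read_state(); q=s["tool_rot"]; r=R.from_quat([q[1],q[2],q[3],q[0]])
T=r.inv().apply((C-np.array(s["tool_pos"])).reshape(-1,3)).reshape(C.shape)*1000
for u in (302,310,319,327,335):
    print(u,[(v,np.round(T[v,u]).astype(int).tolist()) for v in range(216,312,8)])
E
```

```text
302 [(216, [-14, -13, 90]), (224, [-21, -13, 90]), (232, [-28, -13, 90]), (240, [11, -8, -21]), (248, [12, -7, -31]), (256, [12, -7, -41]), (264, [11, -7, -48]), (272, [11, -6, -56]), (280, [12, -6, -63]), (288, [11, -6, -68]), (296, [12, -6, -75]), (304, [11, -5, -79])]
310 [(216, [-14, -6, 90]), (224, [-21, -6, 90]), (232, [-10, -5, 43]), (240, [11, -4, -21]), (248, [11, -4, -31]), (256, [11, -3, -40]), (264, [11, -3, -48]), (272, [11, -3, -54]), (280, [11, -3, -62]), (288, [11, -3, -68]), (296, [12, -3, -75]), (304, [11, -3, -79])]
319 [(216, [-14, 1, 90]), (224, [-4, 1, 44]), (232, [-6, 1, 35]), (240, [10, 1, -18]), (248, [9, 1, -26]), (256, [9, 1, -35]), (264, [6, 1, -37]), (272, [2, 1, -38]), (280, [-2, 1, -38]), (288, [-6, 1, -40]), (296, [-51, 1, 27]), (304, [-57, 1, 26])]
327 [(216, [2, 7, 44]), (224, [0, 6, 34]), (232, [0, 6, 19]), (240, [11, 5, -21]), (248, [11, 5, -30]), (256, [12, 5, -41]), (264, [11, 4, -48]), (272, [11, 4, -56]), (280, [11, 4, -62]), (288, [11, 4, -68]), (296, [12, 4, -75]), (304, [12, 4, -80])]
335 [(216, [2, 12, 44]), (224, [-1, 12, 36]), (232, [-2, 11, 23]), (240, [12, 9, -21]), (248, [11, 9, -31]), (256, [12, 8, -41]), (264, [11, 8, -48]), (272, [11, 8, -55]), (280, [12, 7, -63]), (288, [11, 7, -69]), (296, [11, 7, -74]), (304, [11, 7, -79])]
```

```bash
python3 - <<'E'
from h import *
p=bot.get_image("wrist"); save(p,"w5",(270,190,370,290),7)
s=bot.read_state(); q=s["tool_rot"]; r=R.from_quat([q[1],q[2],q[3],q[0]])
for z in (22,0,-20,-40):
  for x in (-8,8):
    for y in (-12,0,12):
      X=r.apply(np.array([x,y,z])/1000)+s["tool_pos"]; print(x,y,z,np.round(proj(p,X)[0]),end=' ')
print(np.round(p["z_map"][228:246,310],3),np.round(p["z_map"][228:246,330],3))
E
```

```text
-8 -12 22 [299. 242.] -8 0 22 [317. 242.] -8 12 22 [336. 242.] 8 -12 22 [298. 218.] 8 0 22 [317. 218.] 8 12 22 [336. 218.] -8 -12 0 [297. 257.] -8 0 0 [317. 257.] -8 12 0 [337. 257.] 8 -12 0 [296. 231.] 8 0 0 [317. 231.] 8 12 0 [338. 231.] -8 -12 -20 [295. 273.] -8 0 -20 [317. 273.] -8 12 -20 [339. 273.] 8 -12 -20 [294. 245.] 8 0 -20 [317. 245.] 8 12 -20 [340. 245.] -8 -12 -40 [292. 293.] -8 0 -40 [317. 293.] -8 12 -40 [342. 293.] 8 -12 -40 [291. 263.] 8 0 -40 [317. 263.] 8 12 -40 [342. 263.] [0.257 0.256 0.255 0.255 0.257 0.255 0.256 0.256 0.256 0.191 0.19  0.188
 0.188 0.185 0.184 0.183 0.182 0.181] [0.234 0.233 0.23  0.23  0.227 0.226 0.225 0.223 0.22  0.219 0.189 0.188
 0.187 0.185 0.184 0.182 0.182 0.18 ]
```

View pics/w5.png

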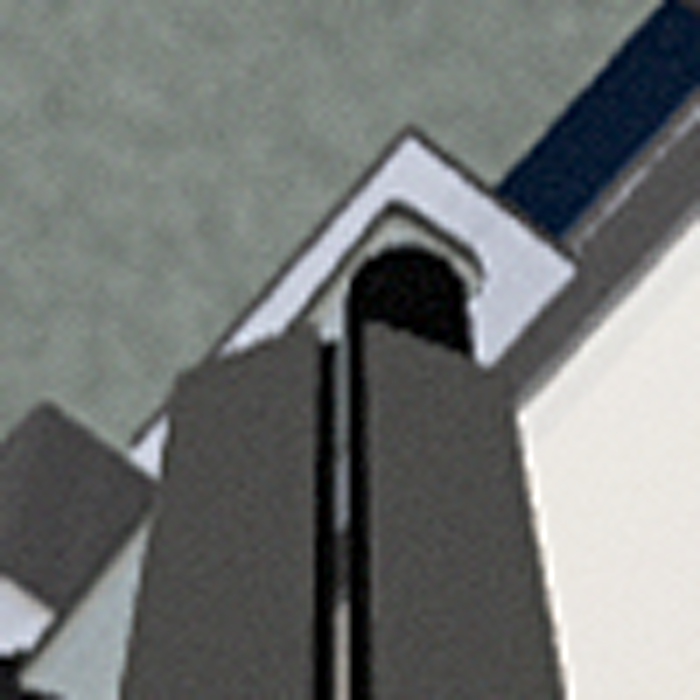

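```bash
python3 - <<'E'
from h import *
p=bot.get_image("scene"); X=np.array(bot.read_state()["tool_pos"]); u=proj(p,[X,X-[0,0,.022],X+[0,0,.018]]); print(u)
c=u[0].astype(int); save(p,"s5",(c[0]-60,c[1]-60,c[0]+60,c[1]+60),6)
E
```

```text
[[369.0412469  229.74349866]
 [368.02410405 236.31102327]
 [369.89592884 224.22495752]]
```

View pics/s5.png

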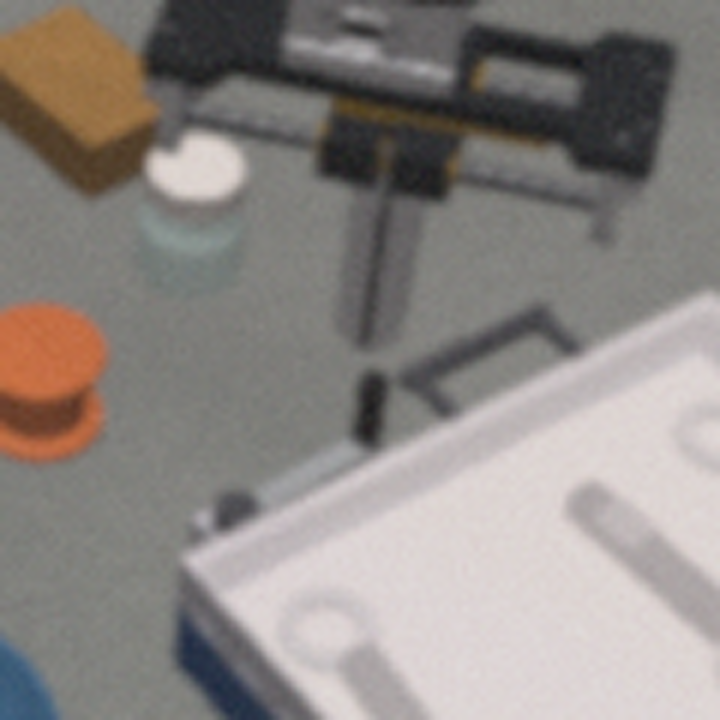

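```bash
python3 -m handwheel '{"delta_pos":[[0,0,-0.02],[0,0,-0.02],[-0.005,0.008,-0.02],[-0.005,0.008,-0.02]],"yaw":[0,0,0,0]}' 0.55; python3 - <<'E'
from h import *
st(); go(.512,.146,.075,116)
p=bot.get_image("wrist"); C=cloud(p)
s=bot.read_state(); q=s["tool_rot"]; r=R.from_quat([q[1],q[2],q[3],q[0]])
T=r.inv().apply((C-np.array(s["tool_pos"])).reshape(-1,3))*1000
ok=(np.abs(T[:,0]-8)<8)&(np.abs(T[:,1])<45)&(T[:,2]<40)&(T[:,2]>-70)
A=T[ok]; 
for a,b in((-45,-15),(-15,15),(15,45)):
    B=A[(A[:,1]>a)&(A[:,1]<b)]; print(a,len(B),np.percentile(B[:,2],[50,95,99,100]) if len(B) else '', np.percentile(B[:,1],[1,50,99]) if len(B) else '',np.percentile(B[:,0],[1,50,99]) if len(B) else '')
E
```

```text
t: 4.38
tool_pos: [0.5103, 0.1471, 0.1092]
tool_rot: [-0.001, -0.225, 0.974, 0.0]
ft_force: [-0.4, 0.4, -0.1]
gripper_width: 0.395
t 4.38 pos [0.5103 0.1471 0.1092] grip 0.395 F [-0.4  0.4 -0.1] 
x [-0.899 -0.438  0.002] y [-0.438  0.899  0.001] z [-0.002  0.    -1.   ] j [ 0.12  0.2   1.73  0.    1.22 -1.91]
j6 -1.907371717246524 alt yaw 3.141
GO [-0.0012, -0.0018, 0.0342] yaw -0.0
-45 1723 [-49.81670678 -21.45662796 -16.29687261 -14.43906438] [-29.19530016 -21.67074973 -17.17557537] [ 0.58554998 10.88200308 11.68754001]
-15 290 [22.70365733 37.59566283 39.71106329 39.89341248] [-7.37346607 -1.642539    3.69216734] [0.07754075 3.63211382 5.47493783]
15 1709 [-49.89139736 -21.39688724 -16.09534722 -14.13849738] [19.63046337 24.15869806 31.63708722] [ 0.88843093 10.92363881 11.70322118]
```

```bash
python3 -m handwheel '{"delta_pos":[[-0.001,-0.001,0.015],[-0.001,-0.001,0.034],[-0.001,-0.001,0.044],[-0.001,-0.001,0.05],[-0.001,-0.001,0.052]],"yaw":[0,0,0,0,0]}'; python3 - <<'E'
from h import *
st();p=bot.get_image("wrist"); save(p,"w6",(200,130,440,310),3)
E
```

```text
t: 5.05
tool_pos: [0.5113, 0.1463, 0.0568]
tool_rot: [-0.001, -0.225, 0.974, 0.0]
ft_force: [-0.5, 0.0, -0.0]
gripper_width: 0.449
t 5.05 pos [0.5113 0.1463 0.0568] grip 0.449 F [-0.5  0.  -0. ] 
x [-0.899 -0.438  0.003] y [-0.438  0.899  0.001] z [-0.003  0.    -1.   ] j [ 0.12  0.27  1.77  0.    1.11 -1.91]
```

View pics/w6.png

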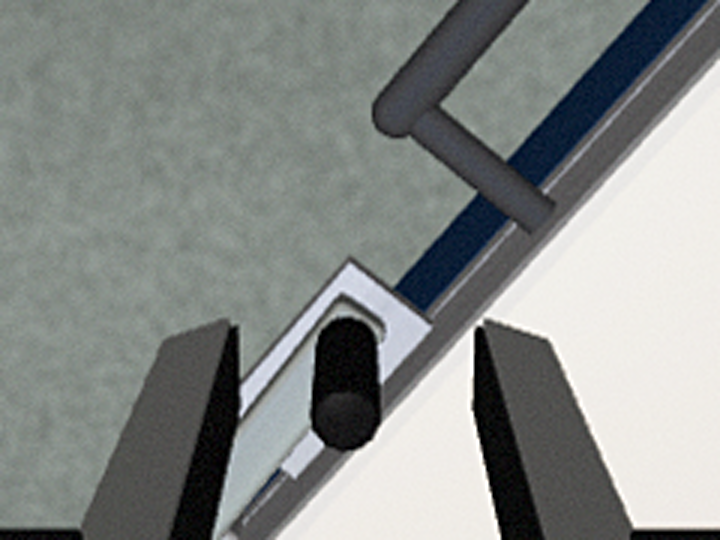

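```bash
python3 -m handwheel '{"delta_pos":[[0,0,0],[0,0,0],[0,0,0],[0,0,0],[0,0,0]],"yaw":[0,0,0,0,0]}' 1 8;  python3 - <<'E'
from h import *
st()
E
```

```text
t: 5.72
tool_pos: [0.5122, 0.1462, 0.0573]
tool_rot: [-0.001, -0.225, 0.974, 0.0]
ft_force: [1.6, -0.9, -0.1]
gripper_width: 0.124
t 5.72 pos [0.5122 0.1462 0.0573] grip 0.124 F [ 1.6 -0.9 -0.1] 
x [-0.899 -0.438  0.001] y [-0.438  0.899  0.   ] z [-0.001 -0.    -1.   ] j [ 0.12  0.27  1.76  0.    1.11 -1.91]
```

```bash
python3 -m handwheel '{"delta_pos":[[0.0103,-0.0165,0],[0.0152,-0.0353,0],[0.0144,-0.0547,0],[0.0079,-0.073,0],[-0.0015,-0.086,0]],"yaw":[0,0,0,0,0]}';python3 -m handwheel '{"delta_pos":[[0,0,0]],"yaw":[0]}'; python3 - <<'E'
from h import *
st(); s=bot.read_state(); v=np.array(s["tool_pos"][:2])-case(.1,-.108); print(np.linalg.norm(v),(np.arctan2(v[1],v[0])-CY+np.pi)%(2*np.pi))
E
```

```text
t: 6.35
tool_pos: [0.5523, 0.0682, 0.0572]
tool_rot: [-0.001, -0.224, 0.975, 0.0]
ft_force: [-1.1, 3.5, 1.6]
gripper_width: 0.125
t: 6.48
tool_pos: [0.5545, 0.0674, 0.0572]
tool_rot: [0.0, -0.223, 0.975, -0.0]
ft_force: [0.8, 1.3, 0.6]
gripper_width: 0.125
t 6.47 pos [0.5545 0.0674 0.0572] grip 0.125 F [0.8 1.3 0.6] 
x [-0.9   -0.435 -0.001] y [-0.435  0.9   -0.   ] z [ 0.001  0.    -1.   ] j [-0.03  0.32  1.7   0.    1.12 -2.06]
0.06625983559327044 1.4655298734853435
```

```bash
python3 -m handwheel '{"delta_pos":[[0,0,0],[0,0,-0.01],[0,0,-0.06]],"yaw":[0,0,0]}' 0.68; python3 - <<'E'
from h import *
st(); b=case(-.038,-.132); print(b); go(b[0],b[1],.10,76.5)
E
```

```text
t: 6.85
tool_pos: [0.5508, 0.0676, 0.1147]
tool_rot: [-0.004, -0.224, 0.975, 0.001]
ft_force: [1.2, -0.0, -0.3]
gripper_width: 0.316
t 6.85 pos [0.5508 0.0676 0.1147] grip 0.316 F [ 1.2 -0.  -0.3] 
x [-0.9   -0.436  0.007] y [-0.436  0.9    0.003] z [-0.008 -0.    -1.   ] j [-0.03  0.24  1.66 -0.    1.24 -2.06]
[0.43683969 0.13875389]
j6 -2.0553914805590843 alt yaw -2.455
GO [0.0714, 0.1136, 0.0155] yaw 0.687
```

```bash
python3 -m handwheel '{"delta_pos":[[0.071,0.1136,-0.01],[0.071,0.1136,-0.01],[0.071,0.1136,0],[0.071,0.1136,0.01],[0.071,0.1136,0.01]],"yaw":[0.687,0.687,0.687,0.687,0.687]}'; python3 - <<'E'
from h import *
st();p=bot.get_image("wrist"); save(p,"w7"); b=case(-.038,-.132); go(b[0],b[1],.017,76.5); print(proj(p,[[b[0],b[1],.05]]))
C=cloud(p)
for m in bot.masks_of(p,"latch_knob")[:2]: print(m["conf"],m["box"])
E
```

```text
t: 7.48
tool_pos: [0.4365, 0.1391, 0.1057]
tool_rot: [-0.004, 0.116, 0.993, -0.001]
ft_force: [-1.0, -0.3, 0.1]
gripper_width: 0.324
t 7.47 pos [0.4365 0.1391 0.1057] grip 0.324 F [-1.  -0.3  0.1] 
x [-0.973  0.231  0.008] y [ 0.231  0.973 -0.002] z [-0.008 -0.    -1.   ] j [ 0.12  0.05  1.9   0.    1.19 -1.22]
j6 -1.219400634703376 alt yaw -3.139
GO [-0.0003, -0.0002, 0.0891] yaw 0.003
[[318.38970526 214.21867901]]
0.45 [268.5, 381.7, 276.7, 399.1]
```

View pics/w7.png

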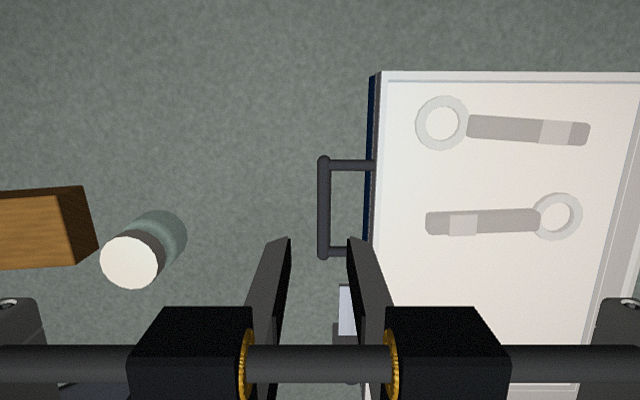

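```bash
python3 -m handwheel '{"delta_pos":[[0,0.003,0.045],[0,0.003,0.07],[0,0.003,0.088],[0,0.003,0.088]],"yaw":[0,0,0,0]}'; python3 -m handwheel '{"delta_pos":[[0,0,0],[0,0,0],[0,0,0]],"yaw":[0,0,0]}' 1 15; python3 - <<'E'
from h import *
st()
E
```

```text
t: 8.07
tool_pos: [0.4369, 0.1416, 0.0174]
tool_rot: [-0.005, 0.116, 0.993, -0.001]
ft_force: [0.0, 0.8, -0.0]
gripper_width: 0.322
t: 8.45
tool_pos: [0.4382, 0.1423, 0.0185]
tool_rot: [-0.003, 0.116, 0.993, 0.0]
ft_force: [0.5, 2.2, 1.2]
gripper_width: 0.098
t 8.45 pos [0.4382 0.1423 0.0185] grip 0.098 F [0.5 2.2 1.2] 
x [-0.973  0.231  0.006] y [ 0.231  0.973 -0.   ] z [-0.006  0.001 -1.   ] j [ 0.12  0.2   1.96  0.    0.99 -1.21]
```

```bash
python3 -m handwheel '{"delta_pos":[[0,0.0029,-0.0274],[0,0.009,-0.0542],[0,0.0182,-0.08],[0,0.0305,-0.1046],[0,0.0457,-0.1275]],"yaw":[0,0,0,0,0]}' 1 20; python3 -m handwheel '{"delta_pos":[[0,0,0]],"yaw":[0]}';  python3 - <<'E'
from h import *
st()
E
```

```text
t: 9.07
tool_pos: [0.4485, 0.185, 0.1464]
tool_rot: [-0.004, 0.116, 0.993, -0.002]
ft_force: [0.5, -2.5, -2.5]
gripper_width: 0.095
t: 9.2
tool_pos: [0.4488, 0.1859, 0.1479]
tool_rot: [-0.003, 0.116, 0.993, -0.001]
ft_force: [0.2, 2.3, -1.7]
gripper_width: 0.098
t 9.2 pos [0.4488 0.1859 0.1479] grip 0.098 F [ 0.2  2.3 -1.7] 
x [-0.973  0.23   0.006] y [ 0.23   0.973 -0.004] z [-0.007 -0.002 -1.   ] j [ 0.21  0.06  1.8  -0.    1.29 -1.12]
```

```bash
python3 -m handwheel '{"delta_pos":[[0,0.0317,-0.0317],[0,0.059,-0.0525],[0,0.0891,-0.0691],[0,0.1324,-0.0837],[0,0.1732,-0.0894]],"yaw":[0,0,0,0,0]}' ; python3 -m handwheel '{"delta_pos":[[0,0.004,0],[0,0.004,0]],"yaw":[0,0]}';  python3 - <<'E'
from h import *
st(); p=bot.get_image("scene"); save(p,"s8")
E
```

```text
t: 9.82
tool_pos: [0.4906, 0.3549, 0.2392]
tool_rot: [-0.001, 0.116, 0.993, -0.001]
ft_force: [2.2, -2.6, 1.8]
gripper_width: 0.098
t: 10.07
tool_pos: [0.4916, 0.3588, 0.2393]
tool_rot: [-0.001, 0.116, 0.993, -0.001]
ft_force: [-0.5, 0.8, 3.8]
gripper_width: 0.098
t 10.07 pos [0.4916 0.3588 0.2393] grip 0.098 F [-0.5  0.8  3.8] 
x [-0.973  0.23   0.002] y [ 0.23   0.973 -0.003] z [-0.003 -0.002 -1.   ] j [ 0.49  0.25  1.39 -0.    1.51 -0.85]
```

View pics/s8.png

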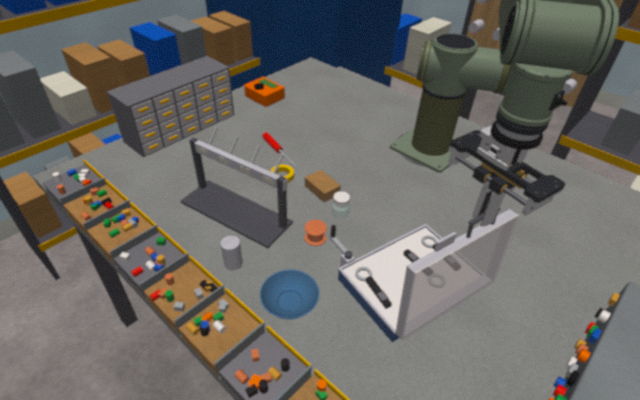

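```bash
python3 -m handwheel '{"delta_pos":[[0,0,0],[0,0,0],[0,0,-0.05],[0,-0.06,-0.06],[0,-0.12,-0.06]],"yaw":[0,0,0,-0.15,-0.33]}' 0.65;  python3 - <<'E'
from h import *
st(); 
for n in ("top","wrist"):
    p=bot.get_image(n); save(p,n+"9"); C=cloud(p)
    for m in bot.masks_of(p,"spanner0"): 
        P=C[m["mask"]]; print(n,round(m["conf"],2),np.round(m["box"]),m["mask"].sum(),np.round(np.nanmedian(P,0),3))
c=case(0,-.02); go(c[0],c[1],.25,-13.5)
E
```

```text
t: 10.75
tool_pos: [0.4642, 0.2402, 0.3005]
tool_rot: [-0.0, -0.052, 0.999, -0.001]
ft_force: [0.7, -0.2, 0.4]
gripper_width: 0.353
t 10.75 pos [0.4642 0.2402 0.3005] grip 0.353 F [ 0.7 -0.2  0.4] 
x [-0.995 -0.104  0.001] y [-0.104  0.995 -0.002] z [-0.001 -0.002 -1.   ] j [ 0.31  0.03  1.51 -0.    1.6  -1.36]
top 0.72 [239. 191. 275. 208.] 271 [0.6   0.22  0.044]
top 0.49 [224. 250. 259. 271.] 203 [0.408 0.267 0.046]
top 0.24 [175. 165. 307. 285.] 4769 [0.56  0.254 0.037]
wrist 0.95 [311.  95. 402. 145.] 1435 [0.406 0.272 0.048]
wrist 0.88 [303. 156. 395. 201.] 1354 [0.473 0.276 0.048]
wrist 0.73 [259. 233. 342. 279.] 927 [0.599 0.238 0.048]
j6 -1.3505915029100295 alt yaw 1.9
GO [-0.036, -0.0052, 0.0492] yaw -1.242
```

View pics/wrist9.png

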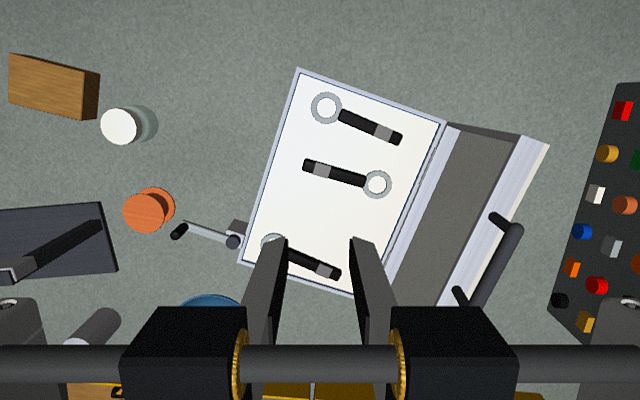

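View pics/top9.png

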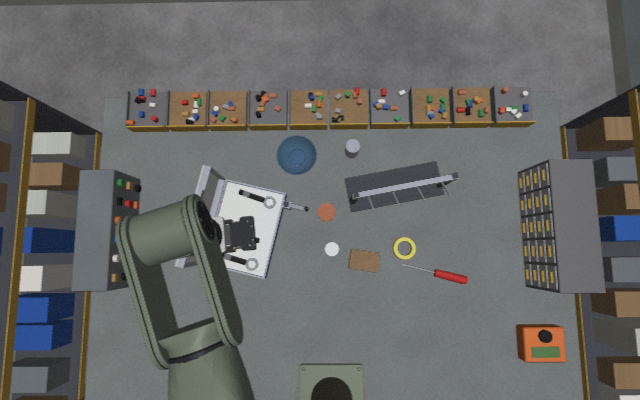

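```bash
cat >> h.py <<'E'
def spanners(p,show=True,conf=.3,name="spanner0"):
    C=cloud(p); out=[]
    for m in bot.masks_of(p,name):
        if m["conf"]<conf or m["mask"].sum()>6000: continue
        k=cv2.dilate(m["mask"].astype(np.uint8),np.ones((5,5)))>0
        P=C[k]; P=P[np.isfinite(P[:,0])]
        g=P[(P[:,2]>.0445)&(P[:,2]<.056)].astype(np.float32)
        if len(g)<30: continue
        c,w,a=cv2.minAreaRect(g[:,:2]); b=cv2.boxPoints((c,w,a))
        L=g[:,:2]-g[:,:2].mean(0); d=np.linalg.svd(L,full_matrices=False)[2][0]
        mk=C[m["mask"]]; mk=mk[np.isfinite(mk[:,0])&(mk[:,2]<.056)]
        mid=g[:,:2].mean(0); s=(mk[:,:2]-mid)@d
        if abs(s.min())>s.max(): d=-d
        s=(mk[:,:2]-mid)@d
        sg=(g[:,:2]-mid)@d
        far=np.percentile(s,99); tail=np.percentile(sg,1)
        eye1=mid+d*(far-.0195); eye2=mid+d*(tail+.100)
        print("conf %.2f n %d box %s mid %s ang %.1f  len %.3f wid %s eye_far %s eye_tail %s"%(m["conf"],len(g),np.round(m["box"]).astype(int),np.round(mid,4),np.degrees(np.arctan2(d[1],d[0])),far-tail,np.round(w,3),np.round(eye1,4),np.round(eye2,4)))
E
python3 - <<'E'
from h import *
p=bot.get_image("wrist"); spanners(p)
print(onplane(p,np.array([326.,377.]),np.array([107.,184.]),.041))
E
```

```text
Traceback (most recent call last):
  File "h.py", line 47, in spanners
    c,w,a=cv2.minAreaRect(g[:,:2]); b=cv2.boxPoints((c,w,a))
          ~~~~~~~~~~~~~~~^^^^^^^^^
cv2.error: OpenCV(4.12.0) /io/opencv/modules/imgproc/src/convhull.cpp:143: error: (-215:Assertion failed) total >= 0 && (depth == CV_32F || depth == CV_32S) in function 'convexHull'
```

```bash
sed -i 's/minAreaRect(g\[:,:2\])/minAreaRect(np.ascontiguousarray(g[:,:2]))/' h.py
python3 - <<'E'
from h import *
p=bot.get_image("wrist"); spanners(p)
print(onplane(p,np.array([326.,377.]),np.array([107.,184.]),.041))
E
```

```text
conf 0.81 n 827 box [300 154 389 198] mid [0.4719 0.2564] ang 79.3  len 0.117 wid [0.082 0.017] eye_far [0.4826 0.313 ] eye_tail [0.4831 0.3158]
conf 0.61 n 592 box [255 231 340 278] mid [0.6033 0.2473] ang -110.8  len 0.116 wid [0.073 0.017] eye_far [0.5813 0.1894] eye_tail [0.58   0.1861]
[[0.39536748 0.24487525 0.041     ]
 [0.48508408 0.32045876 0.041     ]]
```

```bash
python3 - <<'E'
from h import *
st(); go(.4704,.2485,.15,-10.7)
E
```

```text
t 11.15 pos [0.4642 0.2426 0.2993] grip 0.348 F [-0.3  0.3 -0.1] 
x [-0.995 -0.097  0.003] y [-0.097  0.995 -0.002] z [-0.003 -0.002 -1.   ] j [ 0.32  0.04  1.51 -0.    1.6  -1.35]
j6 -1.351602287689167 alt yaw 1.855
GO [-0.0072, 0.0056, 0.1493] yaw -1.286
```

```bash
python3 -m handwheel '{"delta_pos":[[-0.007,0.0056,0.02],[-0.007,0.0056,0.05],[-0.007,0.0056,0.08],[-0.007,0.0056,0.12],[-0.007,0.0056,0.149]],"yaw":[-1.286,-1.286,-1.286,-1.286,-1.286]}' 0.5; python3 -m handwheel '{"delta_pos":[[0,0,0],[0,0,0],[0,0,0]],"yaw":[-0.37,-0.37,-0.37]}'; python3 - <<'E'
from h import *
st(); p=bot.get_image("wrist"); save(p,"w10"); spanners(p); go(.4704,.2485,.025,-10.7)
E
```

```text
t: 11.78
tool_pos: [0.4694, 0.2494, 0.148]
tool_rot: [-0.003, -0.498, 0.867, 0.0]
ft_force: [0.2, 0.4, -0.8]
gripper_width: 0.498
t: 12.15
tool_pos: [0.4694, 0.2504, 0.1475]
tool_rot: [-0.003, -0.648, 0.761, 0.001]
ft_force: [-0.2, -0.0, 0.1]
gripper_width: 0.501
t 12.15 pos [0.4694 0.2504 0.1475] grip 0.501 F [-0.2 -0.   0.1] 
x [-0.159 -0.987  0.004] y [-0.987  0.159  0.005] z [-0.006 -0.003 -1.   ] j [ 0.33  0.16  1.69 -0.    1.3  -2.65]
conf 0.81 n 1730 box [288 153 334 282] mid [0.4724 0.254 ] ang 78.9  len 0.115 wid [0.082 0.016] eye_far [0.4835 0.3106] eye_tail [0.4843 0.3146]
conf 0.76 n 1803 box [145 116 194 252] mid [0.6015 0.2395] ang -110.1  len 0.115 wid [0.083 0.017] eye_far [0.5827 0.1882] eye_tail [0.5813 0.1844]
conf 0.66 n 1092 box [376 145 426 251] mid [0.4072 0.2791] ang -104.8  len 0.091 wid [0.06  0.017] eye_far [0.3968 0.2395] eye_tail [0.3896 0.2123]
j6 -2.653413387668236 alt yaw -3.116
GO [0.001, -0.0018, 0.1229] yaw 0.026
```

View pics/w10.png

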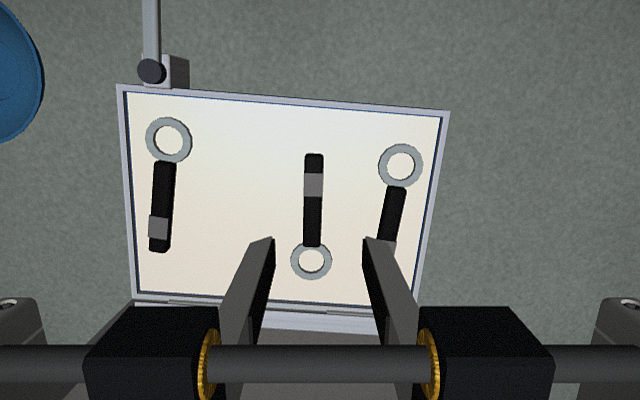

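```bash
python3 - <<'E'
from h import *
go(.4709,.2465,.024,-11)
E
python3 -m handwheel '{"delta_pos":[[0.003,-0.002,0.05],[0.003,-0.002,0.1],[0.003,-0.002,0.116],[0.003,-0.002,0.122],[0.003,-0.002,0.122]],"yaw":[0.026,0.026,0.026,0.026,0.026]}'; python3 - <<'E'
from h import *
st()
E
```

```text
j6 -2.653413387668236 alt yaw -3.11
GO [0.0029, -0.0026, 0.1239] yaw 0.031
t: 12.88
tool_pos: [0.4717, 0.247, 0.0272]
tool_rot: [-0.002, -0.638, 0.77, 0.0]
ft_force: [0.5, -0.3, -0.0]
gripper_width: 0.502
t 12.88 pos [0.4717 0.247  0.0272] grip 0.502 F [ 0.5 -0.3 -0. ] 
x [-0.186 -0.983  0.002] y [-0.983  0.186  0.003] z [-0.003 -0.002 -1.   ] j [ 0.32  0.32  1.78 -0.    1.05 -2.63]
```

```bash
python3 -m handwheel '{"delta_pos":[[0,0,0.002],[0,0,0.002],[0,0,0.002],[0,0,0.002],[0,0,0.002]],"yaw":[0,0,0,0,0]}' 1 20;  python3 -m handwheel '{"delta_pos":[[0,0,0],[0,0,-0.03],[0,0,-0.08],[0,0,-0.13],[0,0,-0.19]],"yaw":[0,0,0,0,0]}'; python3 - <<'E'
from h import *
st(); p=bot.get_image("wrist"); save(p,"w11");
t=bot.get_image("top"); save(t,"t11",(330,130,480,240),5)
E
```

```text
t: 13.5
tool_pos: [0.4721, 0.2471, 0.0257]
tool_rot: [-0.001, -0.638, 0.77, 0.0]
ft_force: [-0.9, -0.9, 2.7]
gripper_width: 0.169
t: 14.12
tool_pos: [0.4711, 0.247, 0.2157]
tool_rot: [-0.003, -0.638, 0.77, 0.001]
ft_force: [1.3, -0.2, -1.6]
gripper_width: 0.167
t 14.12 pos [0.4711 0.247  0.2157] grip 0.167 F [ 1.3 -0.2 -1.6] 
x [-0.186 -0.983  0.004] y [-0.983  0.186  0.005] z [-0.006 -0.003 -1.   ] j [ 0.32  0.1   1.61 -0.    1.44 -2.63]
```

View pics/w11.png

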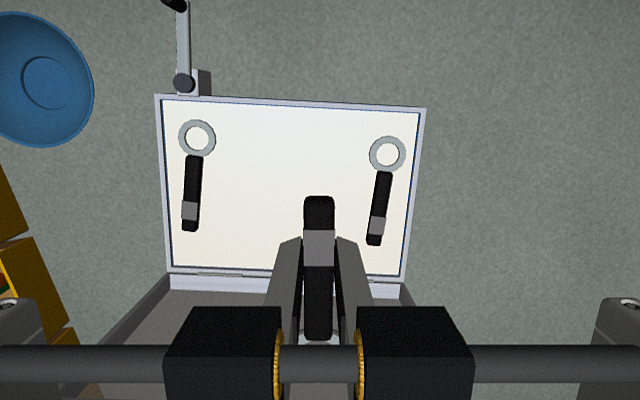

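```bash
cat >> h.py <<'E'
RY=.186; RX=np.array([np.cos(RY),np.sin(RY)])
TIP=np.array([[.5423,-.1184],[.5563,-.1869],[.5691,-.2575],[.5814,-.3261]])
def hang(i,ex,ey,ez,z,adv=0):
    "eye offset in tool frame (ex along tool x, ey along tool y; tool x = -/+ rail x by sign of ex); print TCP for eye over tip i advanced adv"
    tx=RX*np.sign(ex); ty=np.array([tx[1],-tx[0]])
    t=TIP[i]+RX*adv-ex*tx-ey*ty
    go(t[0],t[1],z-ez,np.degrees(np.arctan2(ty[1],ty[0]))); print("tcp",t,z-ez)
E
python3 - <<'E'
from h import *
hang(1,-.0665,.001,.0123,.228)
E
```

```text
j6 -2.633732007763716 alt yaw -1.944
GO [0.4389, -0.0971, 0.0067] yaw 1.198
tcp [ 0.49113193 -0.20018056] 0.2157
```

View pics/t11.png

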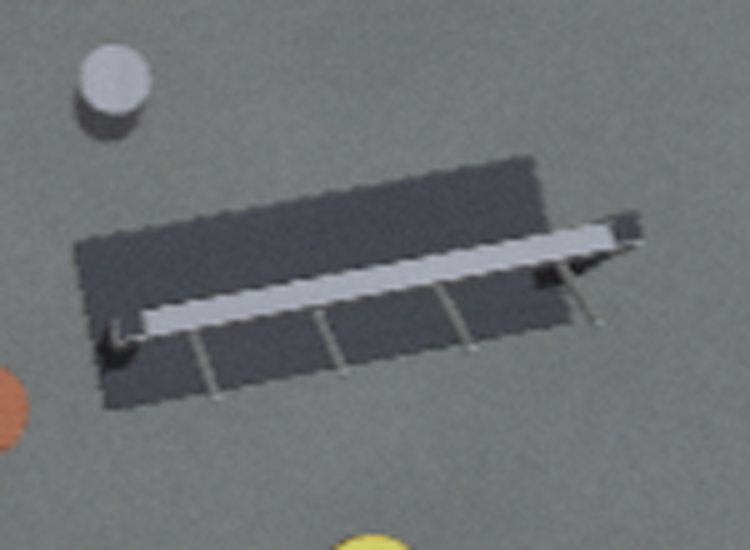

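```bash
python3 -m handwheel '{"delta_pos":[[0.439,-0.097,-0.005],[0.439,-0.097,-0.005],[0.439,-0.097,-0.005],[0.439,-0.097,-0.005],[0.439,-0.097,-0.005]],"yaw":[1.198,1.198,1.198,1.198,1.198]}'; python3 - <<'E'
from h import *
st();hang(1,-.0665,.001,.0123,.228)
E
```

```text
t: 14.85
tool_pos: [0.4844, -0.0663, 0.2227]
tool_rot: [0.004, -0.218, 0.976, 0.001]
ft_force: [0.7, -0.1, -1.3]
gripper_width: 0.17
t 14.85 pos [ 0.4844 -0.0663  0.2227] grip 0.17 F [ 0.7 -0.1 -1.3] 
x [-0.905 -0.426 -0.008] y [-0.426  0.905  0.001] z [ 0.007  0.004 -1.   ] j [-0.32 -0.01  1.71  0.01  1.43 -2.33]
j6 -2.3298528220251793 alt yaw -2.887
GO [0.051, -0.124, 0.0065] yaw 0.254
tcp [ 0.49113193 -0.20018056] 0.2157
```

```bash
python3 -m handwheel '{"delta_pos":[[0.051,-0.124,0.006],[0.051,-0.124,0.006],[0.051,-0.124,0.006],[0.051,-0.124,0.006]],"yaw":[0.254,0.254,0.254,0.254]}'; python3 - <<'E'
from h import *
st();hang(1,-.0665,.001,.0123,.205)
p=bot.get_image("scene"); save(p,"s12",(170,110,320,260),4)
t=bot.get_image("top"); save(t,"t12",(330,130,480,240),5)
E
```

```text
t: 15.35
tool_pos: [0.4904, -0.2, 0.2149]
tool_rot: [0.003, -0.092, 0.996, 0.003]
ft_force: [0.3, 0.3, -1.6]
gripper_width: 0.172
t 15.35 pos [ 0.4904 -0.2     0.2149] grip 0.172 F [ 0.3  0.3 -1.6] 
x [-0.983 -0.184 -0.006] y [-0.184  0.983  0.005] z [ 0.005  0.006 -1.   ] j [-0.56  0.09  1.62  0.01  1.43 -2.31]
j6 -2.31336306491306 alt yaw 3.141
GO [-0.0005, -0.0004, 0.0222] yaw -0.001
tcp [ 0.49113193 -0.20018056] 0.19269999999999998
```

View pics/s12.png

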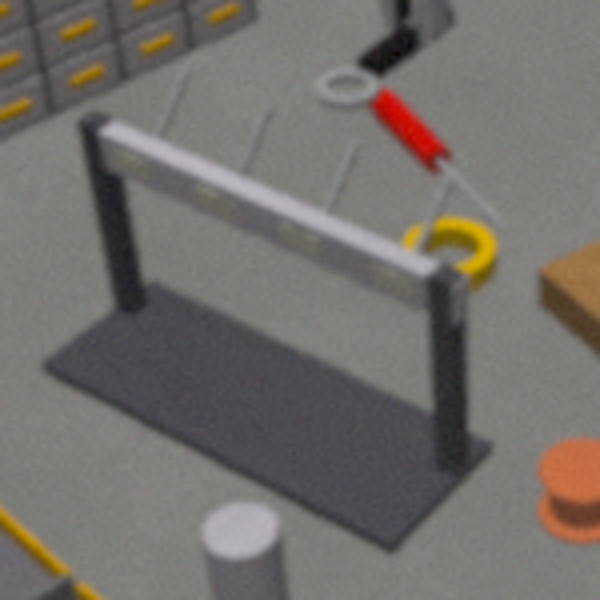

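View pics/t12.png

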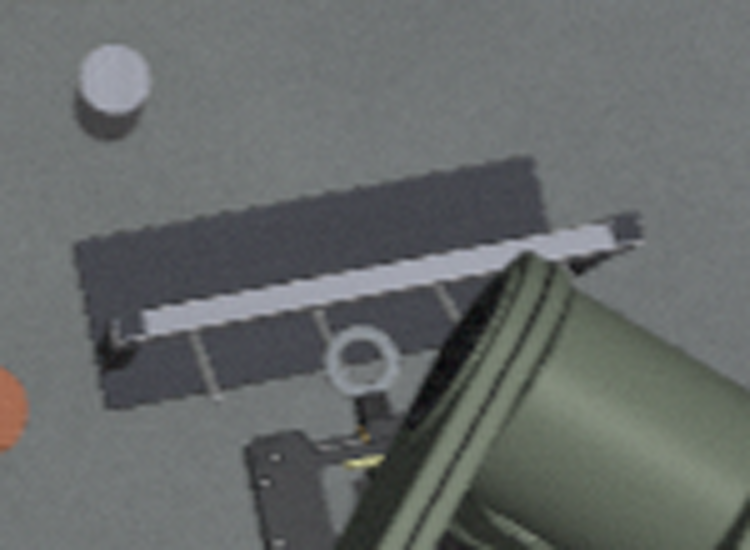

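```bash
cat >> h.py <<'E'
def eyetop(t,u,v,z,ox=330,oy=130,s=5):
    return onplane(t,np.array(u/s+ox-.4),np.array(v/s+oy-.4),z)
def ring(t,c,rad=.03,zlo=.15,zhi=.27):
    C=cloud(t); ok=np.isfinite(C[...,0])&(np.hypot(C[...,0]-c[0],C[...,1]-c[1])<rad)&(C[...,2]>zlo)&(C[...,2]<zhi)
    return C[ok]
E
python3 - <<'E'
from h import *
t=bot.get_image("top"); e=eyetop(t,362,360,.23); print(e); P=ring(t,e,.022,.205); print(len(P),np.round(np.percentile(P[:,2],[10,50,90]),4)); print(eyetop(t,362,360,np.median(P[:,2])))
s=bot.read_state(); print(totool(eyetop(t,362,360,np.median(P[:,2]))-s["tool_pos"]))
E
```

```text
[ 0.5583287  -0.18897414  0.23      ]
117 [0.2286 0.2315 0.2348]
[ 0.55814431 -0.18867909  0.23151392]
[-0.0678055  -0.00292888 -0.01514425]
```

```bash
python3 - <<'E'
from h import *
for z,a in((.203,0),(.19,.001),(.175,.016)): hang(1,-.0675,-.0025,.0122,z,a)
E
```

```text
j6 -2.313300188400108 alt yaw -3.139
GO [0.0015, 0.0017, 0.0251] yaw 0.002
tcp [ 0.48950193 -0.19692585] 0.19080000000000003
j6 -2.313300188400108 alt yaw -3.139
GO [0.0006, 0.0016, 0.0381] yaw 0.002
tcp [ 0.49048468 -0.19674092] 0.1778
j6 -2.313300188400108 alt yaw -3.139
GO [-0.0143, 0.0015, 0.0532] yaw 0.002
tcp [ 0.50522596 -0.19396698] 0.1628
```

```bash
python3 -m handwheel '{"delta_pos":[[0.0015,0.0017,0.013],[0.0015,0.0017,0.025],[0.0006,0.0016,0.038],[-0.007,0.0016,0.046],[-0.0143,0.0015,0.053]],"yaw":[0,0,0,0,0]}'; python3 - <<'E'
from h import *
st()
t=bot.get_image("top"); save(t,"t13",(330,130,480,240),5)
E
```

```text
t: 16.12
tool_pos: [0.5058, -0.1939, 0.1623]
tool_rot: [0.004, -0.094, 0.996, 0.002]
ft_force: [0.7, -0.7, -0.9]
gripper_width: 0.168
t 16.12 pos [ 0.5058 -0.1939  0.1623] grip 0.168 F [ 0.7 -0.7 -0.9] 
x [-0.982 -0.187 -0.008] y [-0.187  0.982  0.004] z [ 0.007  0.005 -1.   ] j [-0.53  0.16  1.66  0.01  1.32 -2.29]
```

View pics/t13.png

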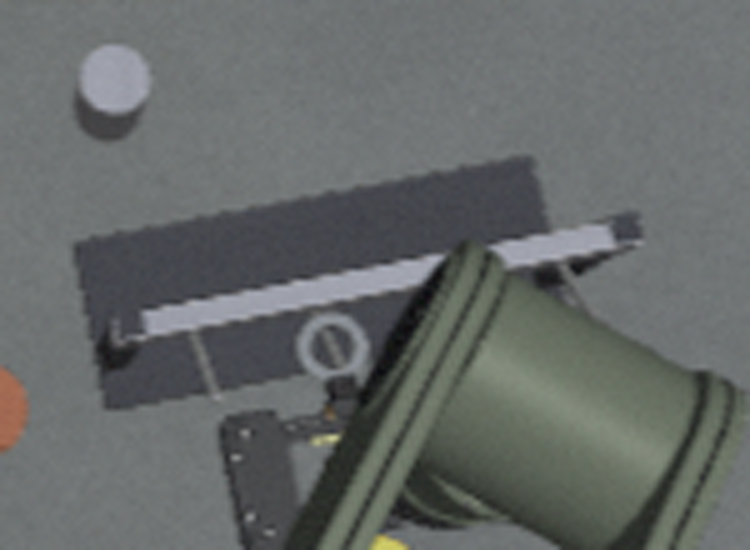

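```bash
python3 -m handwheel '{"delta_pos":[[0,0,0],[0,0,0],[0,0,0],[0,0,0],[0,0,0]],"yaw":[0,0,0,0,0]}' 0.5; python3 -m handwheel '{"delta_pos":[[0.02,0,-0.01],[0.05,0,-0.04],[0.05,0,-0.07]],"yaw":[0,0,0]}'; python3 - <<'E'
from h import *
st()
t=bot.get_image("top"); save(t,"t14",(330,130,480,240),5)
t=bot.get_image("scene"); save(t,"s14",(170,110,320,260),4)
E
```

```text
t: 16.8
tool_pos: [0.5061, -0.1936, 0.1617]
tool_rot: [0.004, -0.094, 0.996, 0.003]
ft_force: [0.8, -0.2, -0.4]
gripper_width: 0.499
t: 17.18
tool_pos: [0.4547, -0.2034, 0.2317]
tool_rot: [0.003, -0.093, 0.996, 0.003]
ft_force: [0.5, -0.1, -0.7]
gripper_width: 0.501
t 17.18 pos [ 0.4547 -0.2034  0.2317] grip 0.501 F [ 0.5 -0.1 -0.7] 
x [-0.983 -0.186 -0.006] y [-0.186  0.983  0.006] z [ 0.005  0.007 -1.   ] j [-0.6   0.01  1.67  0.01  1.46 -2.36]
```

View pics/s14.png

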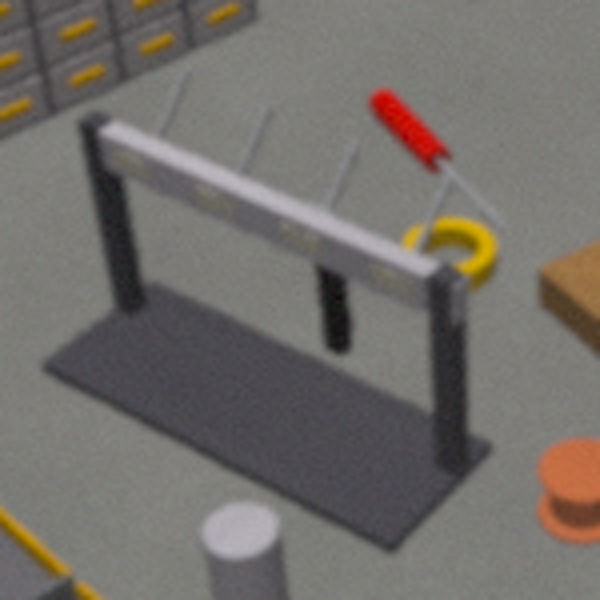

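View pics/t14.png

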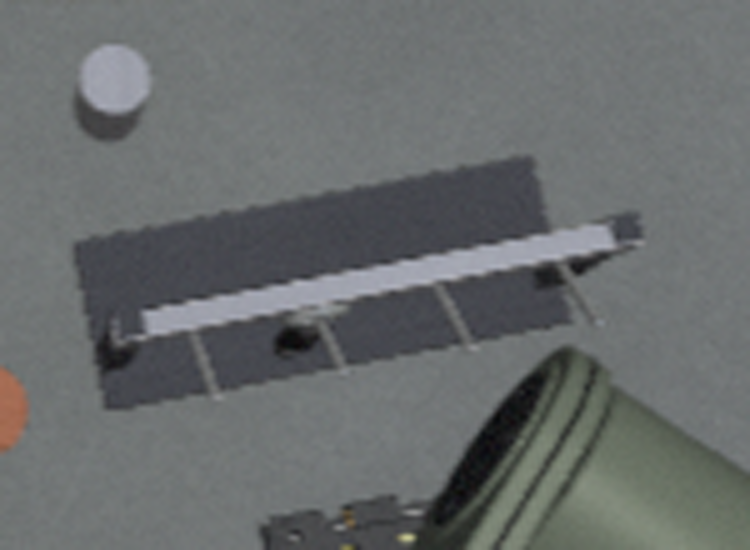

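```bash
python3 - <<'E'
from h import *
go(.6043,.247,.22,-20.1)
E
```

```text
j6 -2.3591351140219277 alt yaw 2.109
GO [-0.2275, 0.4169, 0.0179] yaw -1.032
```

```bash
python3 -m handwheel '{"delta_pos":[[-0.2275,0.417,0],[-0.2275,0.417,0],[-0.2275,0.417,0],[-0.2275,0.417,0],[-0.2275,0.417,0]],"yaw":[-0.1,-0.2,-0.35,-0.5,-0.65]}'; python3 - <<'E'
from h import *
st(); go(.6043,.247,.16,-20.1)
E
```

```text
t: 17.9
tool_pos: [0.5537, 0.0957, 0.2342]
tool_rot: [0.006, -0.409, 0.912, -0.002]
ft_force: [0.9, -0.3, 1.1]
gripper_width: 0.498
t 17.9 pos [0.5537 0.0957 0.2342] grip 0.498 F [ 0.9 -0.3  1.1] 
x [-0.665 -0.747 -0.009] y [-0.747  0.665 -0.008] z [ 0.012  0.001 -1.   ] j [ 0.02  0.14  1.53  0.    1.46 -2.4 ]
j6 -2.3974962176763768 alt yaw 2.765
GO [-0.146, 0.0635, 0.0749] yaw -0.377
```

```bash
python3 -m handwheel '{"delta_pos":[[-0.146,0.0635,0.01],[-0.146,0.0635,0.02],[-0.146,0.0635,0.05],[-0.146,0.0635,0.075],[-0.146,0.0635,0.075]],"yaw":[-0.1,-0.2,-0.3,-0.377,-0.377]}'; python3 - <<'E'
from h import *
st(); p=bot.get_image("wrist"); save(p,"w15"); spanners(p)
E
```

```text
t: 18.52
tool_pos: [0.6013, 0.2471, 0.1549]
tool_rot: [0.001, -0.573, 0.819, -0.002]
ft_force: [-0.1, 0.3, 0.3]
gripper_width: 0.499
t 18.52 pos [0.6013 0.2471 0.1549] grip 0.499 F [-0.1  0.3  0.3] 
x [-0.343 -0.939 -0.   ] y [-0.939  0.343 -0.004] z [ 0.004 -0.001 -1.   ] j [ 0.26  0.39  1.38 -0.    1.37 -2.53]
conf 0.95 n 1700 box [286  94 336 234] mid [0.6025 0.2392] ang -110.0  len 0.116 wid [0.083 0.016] eye_far [0.5838 0.1877] eye_tail [0.5826 0.1842]
conf 0.85 n 1995 box [526  75 573 214] mid [0.4125 0.2924] ang -107.1  len 0.115 wid [0.083 0.018] eye_far [0.3965 0.2404] eye_tail [0.3952 0.2364]
```

View pics/w15.png

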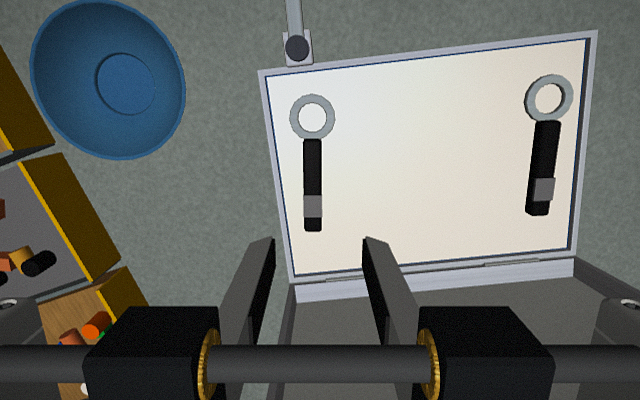

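```bash
python3 - <<'E'
from h import *
go(.6052,.2467,.0255,-20)
E
python3 -m handwheel '{"delta_pos":[[-0.001,-0.0035,0.03],[-0.001,-0.0035,0.06],[-0.001,-0.0035,0.09],[-0.001,-0.0035,0.12],[-0.001,-0.0035,0.128]],"yaw":[0,0,0,0,0]}' 0.72; python3 - <<'E'
from h import *
st(); go(.6052,.2467,.0255,-20)
E
```

```text
j6 -2.53260779947535 alt yaw 3.139
GO [0.0004, 0.0003, 0.1339] yaw -0.003
t: 19.25
tool_pos: [0.6088, 0.2459, 0.0309]
tool_rot: [0.004, -0.572, 0.82, -0.003]
ft_force: [-0.2, 0.5, 0.1]
gripper_width: 0.276
t 19.25 pos [0.6088 0.2459 0.0309] grip 0.276 F [-0.2  0.5  0.1] 
x [-0.346 -0.938 -0.004] y [-0.938  0.346 -0.009] z [ 0.01  0.   -1.  ] j [ 0.25  0.53  1.46 -0.    1.14 -2.53]
j6 -2.53364438181872 alt yaw 3.137
GO [0.0005, 0.0037, 0.0054] yaw -0.005
```

```bash
python3 -m handwheel '{"delta_pos":[[0.0005,0.0037,0.003],[0.0005,0.0037,0.005],[0.0005,0.0037,0.005]],"yaw":[0,0,0]}'; python3 -m handwheel '{"delta_pos":[[0,0,0],[0,0,0],[0,0,0],[0,0,0]],"yaw":[0,0,0,0]}' 1 20; python3 - <<'E'
from h import *
st()
E
```

```text
t: 19.62
tool_pos: [0.6061, 0.2469, 0.0272]
tool_rot: [0.005, -0.572, 0.82, -0.003]
ft_force: [0.2, 0.4, -0.3]
gripper_width: 0.279
t: 20.12
tool_pos: [0.6069, 0.2472, 0.0281]
tool_rot: [0.006, -0.572, 0.82, -0.003]
ft_force: [-0.2, 0.3, 5.0]
gripper_width: 0.17
t 20.12 pos [0.6069 0.2472 0.0281] grip 0.17 F [-0.2  0.3  5. ] 
x [-0.346 -0.938 -0.006] y [-0.938  0.346 -0.012] z [ 0.014  0.001 -1.   ] j [ 0.26  0.53  1.47 -0.    1.13 -2.53]
```

```bash
python3 -m handwheel '{"delta_pos":[[0,0,-0.03],[0,0,-0.08],[0.02,0,-0.13],[0.08,0,-0.18],[0.14,0,-0.19]],"yaw":[0,0,0,0,0.1]}'; python3 - <<'E'
from h import *
st(); p=bot.get_image("wrist"); save(p,"w16"); C=cloud(p)
hang(3,.0665,.001,.0099,.235)
E
```

```text
t: 20.75
tool_pos: [0.5609, 0.1262, 0.2168]
tool_rot: [0.008, -0.53, 0.848, -0.004]
ft_force: [0.3, -0.9, -0.5]
gripper_width: 0.166
t 20.75 pos [0.5609 0.1262 0.2168] grip 0.166 F [ 0.3 -0.9 -0.5] 
x [-0.439 -0.899 -0.01 ] y [-0.898  0.439 -0.016] z [ 0.019  0.002 -1.   ] j [ 0.07  0.17  1.53  0.    1.42 -2.62]
j6 -2.616120936888607 alt yaw -2.219
GO [0.4278, -0.1655, -0.006] yaw 0.922
tcp [ 0.51586208 -0.33741505] 0.2251
```

View pics/w16.png

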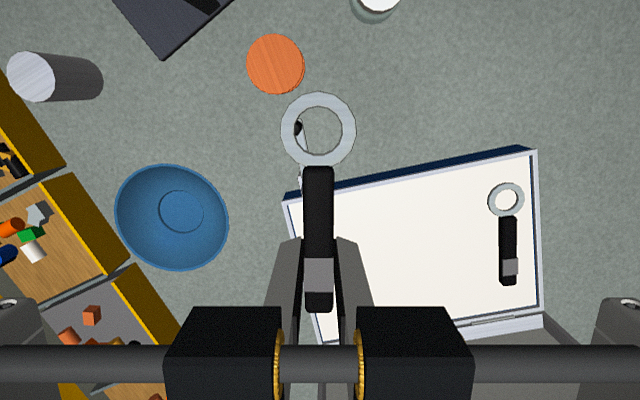

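```bash
python3 -m handwheel '{"delta_pos":[[0.05,-0.02,-0.01],[0.1,-0.04,-0.01],[0.15,-0.06,-0.01],[0.2,-0.08,-0.01],[0.22,-0.09,-0.01]],"yaw":[0.18,0.36,0.54,0.72,0.9]}'; python3 - <<'E'
from h import *
st(); go(.5,-.15,.225)
E
```

```text
t: 21.42
tool_pos: [0.5399, -0.1203, 0.2274]
tool_rot: [0.007, -0.1, 0.995, -0.003]
ft_force: [0.6, 0.1, -1.5]
gripper_width: 0.165
t 21.43 pos [ 0.5399 -0.1203  0.2274] grip 0.165 F [ 0.6  0.1 -1.5] 
x [-0.98  -0.198 -0.013] y [-0.198  0.98  -0.007] z [ 0.014 -0.004 -1.   ] j [-0.38  0.12  1.56  0.    1.44 -2.15]
GO [0.045, -0.0212, 0.0019] yaw 0
```

```bash
python3 -m handwheel '{"delta_pos":[[0.03,-0.06,0],[0.05,-0.12,0],[0.06,-0.15,0],[0.06,-0.17,0],[0.06,-0.17,0]],"yaw":[0.18,0.36,0.54,0.72,0.9]}'; python3 -m handwheel '{"delta_pos":[[0,0,0],[0,0,0],[0,0,0],[0,0,0],[0,0,0]],"yaw":[0.18,0.36,0.54,0.72,0.9]}'; python3 -m handwheel '{"delta_pos":[[0,0,0],[0,0,0],[0,0,0],[0,0,0],[0,0,0]],"yaw":[0.18,0.36,0.54,0.72,0.9]}'; python3 - <<'E'
from h import *
st();hang(3,.0665,.001,.0099,.235)
E
```

```text
t: 22.05
tool_pos: [0.5141, -0.3002, 0.2262]
tool_rot: [0.006, 0.347, 0.938, 0.001]
ft_force: [-0.7, 0.4, 0.1]
gripper_width: 0.164
t: 22.68
tool_pos: [0.5136, -0.2997, 0.2249]
tool_rot: [0.004, 0.722, 0.691, 0.003]
ft_force: [-0.3, 0.5, -0.9]
gripper_width: 0.169
t: 23.3
tool_pos: [0.5132, -0.2991, 0.2235]
tool_rot: [0.001, 0.952, 0.306, 0.004]
ft_force: [-0.4, -0.2, -0.7]
gripper_width: 0.164
t 23.3 pos [ 0.5132 -0.2991  0.2235] grip 0.164 F [-0.4 -0.2 -0.7] 
x [0.813 0.582 0.007] y [ 0.582 -0.813  0.005] z [ 0.009 -0.    -1.   ] j [-0.68  0.22  1.46  0.01  1.46  0.27]
j6 0.2722700677664035 alt yaw -2.706
GO [-0.0201, 0.0327, -0.0015] yaw 0.435
tcp [ 0.51586208 -0.33741505] 0.2251
```

```bash
python3 -m handwheel '{"delta_pos":[[-0.02,0.0327,0],[-0.02,0.0327,-0.001],[-0.02,0.0327,-0.001],[-0.02,0.0327,-0.001]],"yaw":[0.18,0.36,0.435,0.435]}'; python3 - <<'E'
from h import *
st(); s=bot.read_state()
p=bot.get_image("wrist"); save(p,"w17")
t=bot.get_image("top"); save(t,"t17",(330,130,480,240),5)
hang(3,.0665,.001,.0099,.203)
E
```

```text
t: 23.8
tool_pos: [0.5155, -0.3369, 0.2233]
tool_rot: [-0.0, 0.996, 0.093, 0.004]
ft_force: [-0.1, -0.5, -0.6]
gripper_width: 0.168
t 23.8 pos [ 0.5155 -0.3369  0.2233] grip 0.168 F [-0.1 -0.5 -0.6] 
x [0.983 0.186 0.007] y [ 0.186 -0.983  0.   ] z [ 0.007  0.001 -1.   ] j [-0.72  0.27  1.4   0.01  1.47  0.66]
j6 0.6600480130384282 alt yaw -3.14
GO [-0.0001, 0.0005, 0.0306] yaw 0.002
tcp [ 0.51586208 -0.33741505] 0.19310000000000002
```

View pics/w17.png

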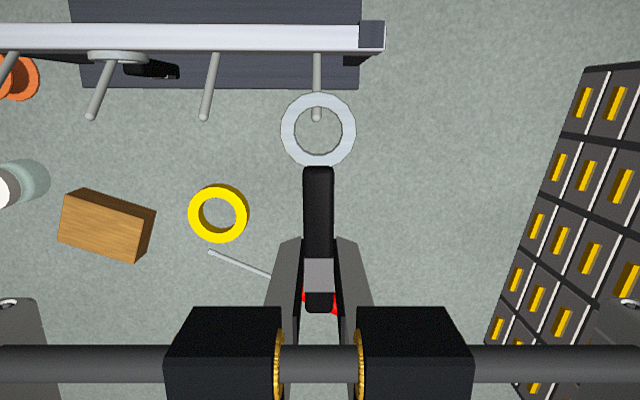

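View pics/t17.png

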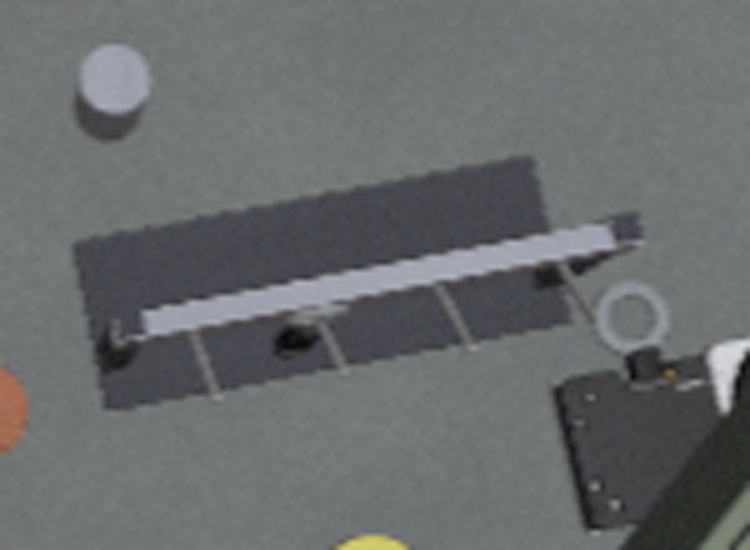

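```bash
python3 - <<'E'
from h import *
p=bot.get_image("wrist"); t=bot.get_image("top"); s=bot.read_state(); X=np.array(s["tool_pos"])
C=cloud(p); r=C[100:160,282:355]; m=r[...,2]>.2; print("ringz",np.percentile(r[m][:,2],[10,50,90]))
e=onplane(p,np.array(318.5),np.array(131.),.236); tp=onplane(p,np.array(316.3),np.array(119.),.191)
print(e,tp,"tool eye",totool(e-X),"eye->tip in tool",totool(tp-e))
e2=eyetop(t,632,317,.236); print(e2,totool(e2-X),totool(np.r_[TIP[3],.191]-e2))
E
```

```text
ringz [0.23617714 0.2372371  0.23821156]
[ 0.57733755 -0.32490989  0.236     ] [ 0.58002478 -0.32304902  0.191     ] tool eye [ 0.06278114 -0.00047454 -0.01129921] eye->tip in tool [ 0.00261344 -0.00138678  0.04502145]
[ 0.57850965 -0.32690473  0.236     ] [ 0.06356131  0.00170364 -0.0112899 ] [ 0.00261637 -0.00031129  0.04502288]
```

```bash
python3 -m handwheel '{"delta_pos":[[0.0026,-0.0008,0.016],[0.0026,-0.0008,0.031],[0.0036,-0.0008,0.044],[0.011,-0.0008,0.052],[0.0186,-0.0008,0.059]],"yaw":[0,0,0,0,0]}'; python3 - <<'E'
from h import *
st()
p=bot.get_image("wrist"); save(p,"w18",(200,0,440,200),3)
E
```

```text
t: 24.62
tool_pos: [0.535, -0.3327, 0.1647]
tool_rot: [0.0, 0.996, 0.093, 0.004]
ft_force: [0.3, 0.4, -0.3]
gripper_width: 0.167
t 24.62 pos [ 0.535  -0.3327  0.1647] grip 0.167 F [ 0.3  0.4 -0.3] 
x [0.982 0.186 0.008] y [ 0.186 -0.983  0.001] z [ 0.008  0.    -1.   ] j [-0.7   0.34  1.43  0.01  1.37  0.69]
```

View pics/w18.png

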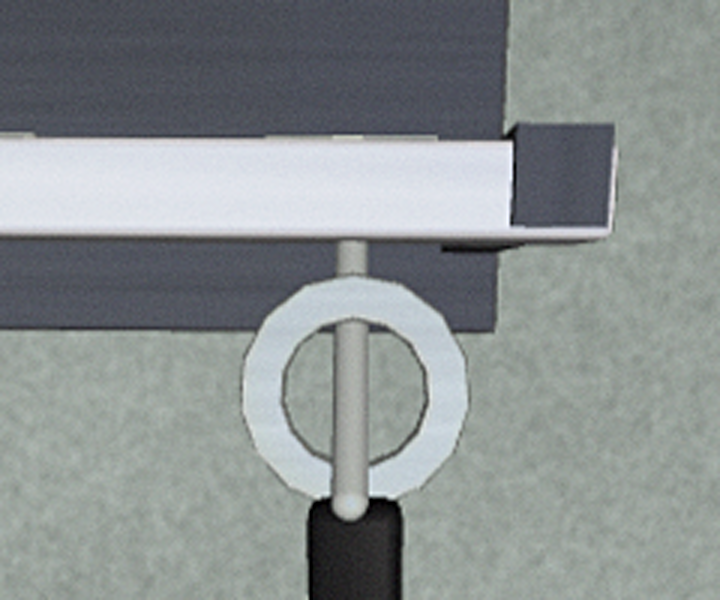

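```bash
python3 -m handwheel '{"delta_pos":[[0,0,0],[0,0,0],[0,0,0],[0,0,0],[0,0,0]],"yaw":[0,0,0,0,0]}' 0.6; python3 -m handwheel '{"delta_pos":[[-0.02,0,-0.01],[-0.05,0,-0.04],[-0.05,0,-0.08],[-0.05,0,-0.08]],"yaw":[0,0,0,0]}'; python3 - <<'E'
from h import *
st()
p=bot.get_image("wrist"); save(p,"w19")
go(.42,.30,.24,-17)
E
```

```text
t: 25.3
tool_pos: [0.5355, -0.3322, 0.1641]
tool_rot: [-0.0, 0.996, 0.094, 0.004]
ft_force: [0.7, -0.0, -0.9]
gripper_width: 0.4
t: 25.8
tool_pos: [0.4874, -0.3437, 0.2483]
tool_rot: [0.003, 0.996, 0.093, 0.007]
ft_force: [-0.3, -0.9, -0.3]
gripper_width: 0.4
t 25.8 pos [ 0.4874 -0.3437  0.2483] grip 0.4 F [-0.3 -0.9 -0.3] 
x [0.982 0.186 0.014] y [ 0.186 -0.983  0.008] z [ 0.015 -0.005 -1.   ] j [-0.76  0.2   1.43  0.01  1.5   0.62]
j6 0.6199277822615935 alt yaw 2.055
GO [0.0543, -0.6437, 0.0037] yaw -1.087
```

View pics/w19.png

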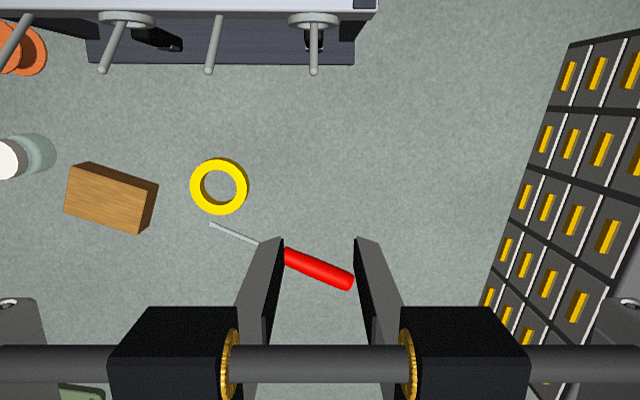

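```bash
python3 -m handwheel '{"delta_pos":[[0.005,-0.06,0],[0.01,-0.12,0],[0.015,-0.18,0],[0.02,-0.24,0],[0.025,-0.30,0]],"yaw":[-0.18,-0.36,-0.54,-0.72,-0.9]}';python3 -m handwheel '{"delta_pos":[[0,0,0],[0,0,0],[0,0,0],[0,0,0],[0,0,0]],"yaw":[-0.18,-0.36,-0.54,-0.72,-0.9]}';python3 -m handwheel '{"delta_pos":[[0,0,0],[0,0,0],[0,0,0],[0,0,0],[0,0,0]],"yaw":[-0.18,-0.36,-0.54,-0.72,-0.9]}';  python3 - <<'E'
from h import *
st()
go(.415,.295,.24,-17)
E
```

```text
t: 26.48
tool_pos: [0.4537, -0.0409, 0.2428]
tool_rot: [0.003, 0.854, 0.52, 0.004]
ft_force: [0.0, 0.6, -0.1]
gripper_width: 0.398
t: 27.1
tool_pos: [0.4526, -0.0403, 0.2406]
tool_rot: [0.002, 0.54, 0.841, 0.002]
ft_force: [0.4, -0.9, 0.1]
gripper_width: 0.401
t: 27.72
tool_pos: [0.4516, -0.0398, 0.2386]
tool_rot: [0.001, 0.117, 0.993, 0.001]
ft_force: [-0.8, -0.2, 0.6]
gripper_width: 0.395
t 27.73 pos [ 0.4516 -0.0398  0.2386] grip 0.395 F [-0.8 -0.2  0.6] 
x [-0.972  0.233 -0.001] y [0.233 0.972 0.002] z [ 0.002  0.001 -1.   ] j [-0.28 -0.1   1.76  0.    1.48 -1.62]
j6 -1.616065975070915 alt yaw 1.632
GO [0.1137, 0.317, -0.0011] yaw -1.51
```

```bash
python3 -m handwheel '{"delta_pos":[[0.02,0.06,0],[0.04,0.12,0],[0.06,0.18,0],[0.085,0.24,0],[0.1,0.28,0]],"yaw":[-0.16,-0.32,-0.48,-0.64,-0.8]}';  python3 - <<'E'
from h import *
st()
go(.415,.295,.2,-17)
E
```

```text
t: 28.35
tool_pos: [0.4178, 0.2579, 0.2369]
tool_rot: [-0.001, -0.282, 0.959, 0.0]
ft_force: [1.3, -0.9, -1.4]
gripper_width: 0.399
t 28.35 pos [0.4178 0.2579 0.2369] grip 0.399 F [ 1.3 -0.9 -1.4] 
x [-0.841 -0.541  0.001] y [-0.541  0.841  0.001] z [-0.001  0.    -1.   ] j [ 0.38 -0.01  1.68  0.    1.47 -1.77]
j6 -1.7664951538144071 alt yaw 2.439
GO [-0.0178, 0.0327, 0.0369] yaw -0.702
```

```bash
python3 -m handwheel '{"delta_pos":[[-0.018,0.033,0.02],[-0.018,0.033,0.037],[-0.018,0.033,0.06],[-0.018,0.033,0.08],[-0.018,0.033,0.08]],"yaw":[-0.18,-0.36,-0.54,-0.7,-0.7]}';  python3 - <<'E'
from h import *
st()
p=bot.get_image("wrist"); save(p,"w20"); spanners(p)
E
```

```text
t: 28.98
tool_pos: [0.4122, 0.2943, 0.1533]
tool_rot: [-0.004, -0.593, 0.805, 0.001]
ft_force: [-0.4, 0.7, -0.1]
gripper_width: 0.4
t 28.98 pos [0.4122 0.2943 0.1533] grip 0.4 F [-0.4  0.7 -0.1] 
x [-0.296 -0.955  0.005] y [-0.955  0.296  0.007] z [-0.008 -0.003 -1.   ] j [ 0.45  0.1   1.74  0.    1.31 -2.39]
conf 0.97 n 1706 box [295 102 340 237] mid [0.4109 0.2925] ang -107.2  len 0.116 wid [0.082 0.016] eye_far [0.3948 0.2403] eye_tail [0.3936 0.2366]
```

View pics/w20.png

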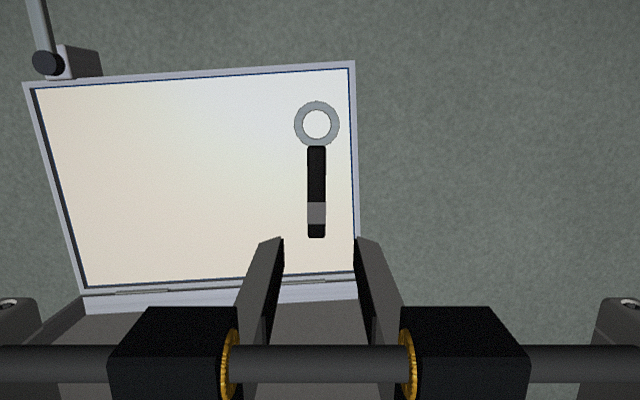

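```bash
python3 - <<'E'
from h import *
go(.4133,.3001,.0255,-17.2)
E
python3 -m handwheel '{"delta_pos":[[-0.0055,0,0.01],[-0.0055,0,0.05],[-0.0055,0,0.09],[-0.0055,0,0.118],[-0.0055,0,0.124]],"yaw":[0,0,0,0,0]}' 0.72; python3 - <<'E'
from h import *
st(); go(.4133,.3001,.0255,-17.2)
E
```

```text
j6 -2.3921162933674243 alt yaw 3.14
GO [-0.0045, 0.0022, 0.1307] yaw -0.001
t: 29.7
tool_pos: [0.4142, 0.2999, 0.0302]
tool_rot: [-0.003, -0.593, 0.806, 0.001]
ft_force: [1.0, 0.3, 0.7]
gripper_width: 0.28
t 29.7 pos [0.4142 0.2999 0.0302] grip 0.28 F [1.  0.3 0.7] 
x [-0.298 -0.955  0.004] y [-0.955  0.298  0.005] z [-0.006 -0.002 -1.   ] j [ 0.46  0.27  1.83  0.    1.05 -2.38]
j6 -2.3832180840155153 alt yaw 3.14
GO [0.0, 0.0009, 0.0047] yaw -0.002
```

```bash
python3 -m handwheel '{"delta_pos":[[0,0.001,0.0045],[0,0.001,0.0045]],"yaw":[0,0]}'; python3 -m handwheel '{"delta_pos":[[0,0,0],[0,0,0],[0,0,0],[0,0,0]],"yaw":[0,0,0,0]}' 1 20; python3 -m handwheel '{"delta_pos":[[0,0,-0.03],[0,0,-0.08],[0.02,0,-0.13],[0.08,0,-0.18],[0.14,0,-0.19]],"yaw":[0,0,0,0.05,0.2]}'; python3 - <<'E'
from h import *
st(); p=bot.get_image("wrist"); save(p,"w21")
hang(0,.0625,.0005,.0115,.235)
E
```

```text
t: 29.95
tool_pos: [0.4138, 0.3006, 0.0265]
tool_rot: [-0.003, -0.593, 0.806, 0.001]
ft_force: [-0.4, 1.2, -0.1]
gripper_width: 0.285
t: 30.45
tool_pos: [0.4149, 0.3012, 0.0277]
tool_rot: [-0.001, -0.593, 0.806, 0.001]
ft_force: [-0.8, -0.4, 5.6]
gripper_width: 0.164
t: 31.08
tool_pos: [0.3783, 0.1783, 0.2172]
tool_rot: [0.001, -0.508, 0.861, -0.0]
ft_force: [0.6, -0.8, -0.7]
gripper_width: 0.169
t 31.07 pos [0.3783 0.1783 0.2172] grip 0.169 F [ 0.6 -0.8 -0.7] 
x [-0.483 -0.875 -0.001] y [-0.875  0.483 -0.001] z [ 0.002  0.    -1.   ] j [ 0.23 -0.17  1.87 -0.    1.44 -2.4 ]
j6 -2.4028588495206638 alt yaw -2.27
GO [0.2119, -0.2394, -0.0041] yaw 0.872
tcp [ 0.48078555 -0.12946671] 0.22349999999999998
```

View pics/w21.png

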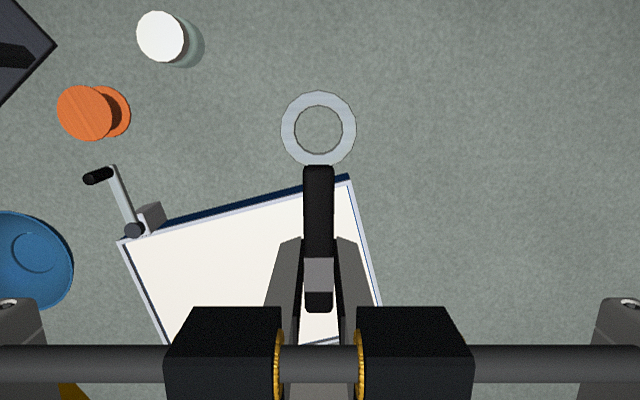

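```bash
python3 -m handwheel '{"delta_pos":[[0.03,-0.04,-0.005],[0.06,-0.08,-0.005],[0.1,-0.12,-0.005],[0.14,-0.16,-0.005],[0.17,-0.19,-0.005]],"yaw":[0.18,0.36,0.54,0.72,0.9]}';python3 -m handwheel '{"delta_pos":[[0,0,0],[0,0,0],[0,0,0],[0,0,0],[0,0,0]],"yaw":[0.18,0.36,0.54,0.72,0.9]}';python3 -m handwheel '{"delta_pos":[[0,0,0],[0,0,0],[0,0,0],[0,0,0],[0,0,0]],"yaw":[0.18,0.36,0.54,0.72,0.9]}';python3 -m handwheel '{"delta_pos":[[0,0,0],[0,0,0],[0,0,0],[0,0,0],[0,0,0]],"yaw":[0.18,0.36,0.54,0.72,0.9]}'; python3 - <<'E'
from h import *
st()
hang(0,.0625,.0005,.0115,.235)
E
```

```text
t: 31.75
tool_pos: [0.458, -0.0708, 0.2234]
tool_rot: [-0.001, -0.075, 0.997, -0.003]
ft_force: [0.3, -0.1, -0.5]
gripper_width: 0.167
t: 32.38
tool_pos: [0.4574, -0.0706, 0.2226]
tool_rot: [-0.0, 0.369, 0.929, -0.003]
ft_force: [-0.6, -0.3, -0.3]
gripper_width: 0.167
t: 33.0
tool_pos: [0.4568, -0.0704, 0.2218]
tool_rot: [0.0, 0.738, 0.674, -0.003]
ft_force: [0.4, -0.8, -1.1]
gripper_width: 0.168
t: 33.62
tool_pos: [0.4561, -0.0702, 0.221]
tool_rot: [0.001, 0.959, 0.283, -0.003]
ft_force: [0.1, 0.4, -0.9]
gripper_width: 0.162
t 33.62 pos [ 0.4561 -0.0702  0.221 ] grip 0.162 F [ 0.1  0.4 -0.9] 
x [ 0.84   0.543 -0.007] y [ 0.543 -0.84  -0.   ] z [-0.006 -0.004 -1.   ] j [-0.34 -0.06  1.76 -0.01  1.44  0.66]
j6 0.6609441997522703 alt yaw -2.754
GO [-0.0114, 0.0632, -0.0024] yaw 0.388
tcp [ 0.48078555 -0.12946671] 0.22349999999999998
```

```bash
python3 -m handwheel '{"delta_pos":[[-0.011,0.063,-0.002],[-0.011,0.063,-0.002],[-0.011,0.063,-0.002],[-0.011,0.063,-0.002]],"yaw":[0.18,0.36,0.388,0.388]}'; python3 - <<'E'
from h import *
st()
p=bot.get_image("wrist"); save(p,"w22",(160,0,480,240),2)
C=cloud(p); r=C[100:160,282:355]; m=r[...,2]>.2; print("ringz",np.percentile(r[m][:,2],[10,50,90]))
E
```

```text
t: 34.12
tool_pos: [0.4805, -0.1285, 0.2226]
tool_rot: [0.001, 0.996, 0.094, -0.003]
ft_force: [0.1, -0.1, -0.6]
gripper_width: 0.168
t 34.12 pos [ 0.4805 -0.1285  0.2226] grip 0.168 F [ 0.1 -0.1 -0.6] 
x [ 0.982  0.188 -0.007] y [ 0.188 -0.982  0.002] z [-0.007 -0.003 -1.   ] j [-0.43  0.02  1.68 -0.01  1.44  0.95]
ringz [0.23406268 0.23512524 0.23604399]
```

View pics/w22.png

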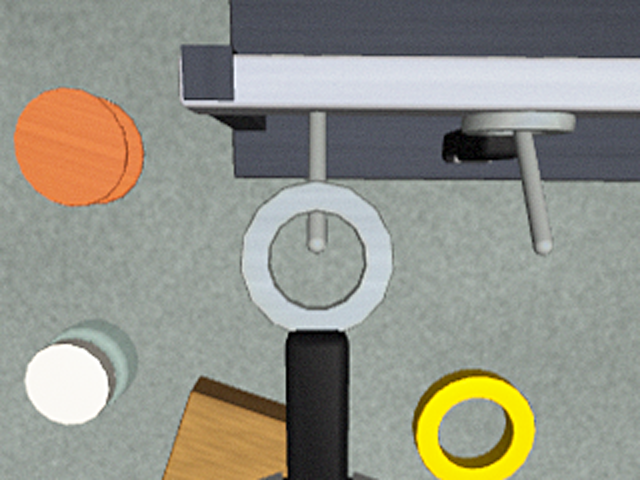

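```bash
python3 - <<'E'
from h import *
p=bot.get_image("wrist")
e=onplane(p,np.array(318.5),np.array(129.),.235); tp=onplane(p,np.array(318.2),np.array(122.),.191); print(e,tp,totool(tp-e),totool(np.r_[TIP[0],.191]-e))
E
```

```text
[ 0.5434796  -0.11605798  0.235     ] [ 0.5430712  -0.11603951  0.191     ] [-0.00012044 -0.00019246  0.04400131] [-0.00132007  0.00198179  0.04401371]
```

```bash
python3 -m handwheel '{"delta_pos":[[0,0,0.015],[0,0,0.029],[0.001,0,0.042],[0.0085,0,0.050],[0.016,0,0.057]],"yaw":[0,0,0,0,0]}'; python3 - <<'E'
from h import *
st()
p=bot.get_image("wrist"); save(p,"w23",(200,0,440,200),3)
E
```

```text
t: 34.85
tool_pos: [0.4967, -0.1255, 0.1652]
tool_rot: [0.001, 0.996, 0.094, -0.003]
ft_force: [0.2, -0.2, -0.4]
gripper_width: 0.17
t 34.85 pos [ 0.4967 -0.1255  0.1652] grip 0.17 F [ 0.2 -0.2 -0.4] 
x [ 0.982  0.187 -0.006] y [ 0.187 -0.982  0.002] z [-0.006 -0.003 -1.   ] j [-0.41  0.1   1.72 -0.01  1.33  0.97]
```

View pics/w23.png

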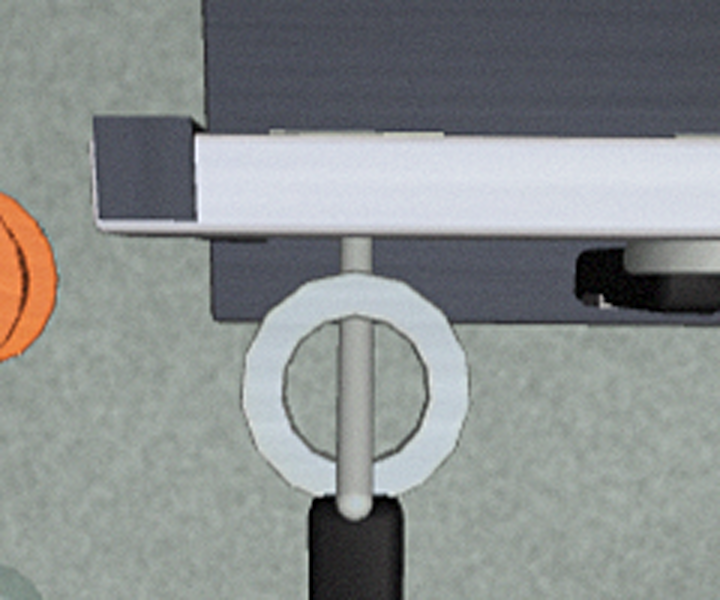

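```bash
python3 -m handwheel '{"delta_pos":[[0,0,0],[0,0,0],[0,0,0],[0,0,0],[0,0,0]],"yaw":[0,0,0,0,0]}' 0.6; python3 -m handwheel '{"delta_pos":[[-0.02,0,-0.01],[-0.05,0,-0.04],[-0.05,0,-0.09],[-0.05,0,-0.09]],"yaw":[0,0,0,0]}'; python3 - <<'E'
from h import *
st()
p=bot.get_image("wrist"); save(p,"w24")
p=bot.get_image("scene"); save(p,"s24",(160,100,520,370),2)
b=case(-.038,.079); print(b); go(b[0],b[1],.30,76.5)
E
```

```text
t: 35.52
tool_pos: [0.497, -0.1253, 0.1646]
tool_rot: [0.001, 0.996, 0.094, -0.003]
ft_force: [-0.0, 0.6, -0.2]
gripper_width: 0.396
t: 36.02
tool_pos: [0.451, -0.1359, 0.2599]
tool_rot: [0.004, 0.996, 0.094, 0.001]
ft_force: [0.6, -0.6, -1.1]
gripper_width: 0.401
t 36.02 pos [ 0.451  -0.1359  0.2599] grip 0.401 F [ 0.6 -0.6 -1.1] 
x [0.982 0.187 0.002] y [ 0.187 -0.982  0.008] z [ 0.003 -0.007 -1.   ] j [-0.47 -0.07  1.7  -0.01  1.51  0.91]
[0.48617474 0.34390518]
j6 0.9101490679655515 alt yaw -2.718
GO [0.1262, -0.4629, -0.0464] yaw 0.424
```

View pics/w24.png

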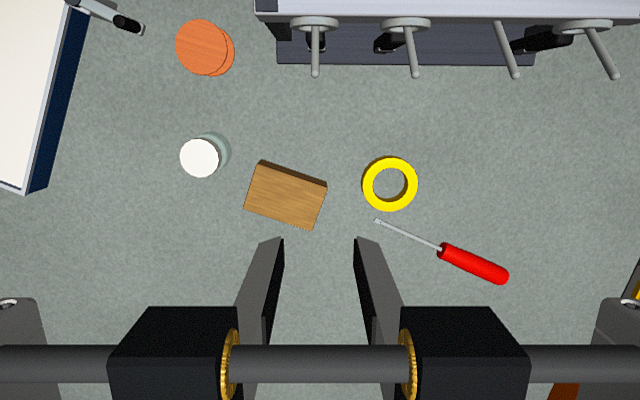

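View pics/s24.png

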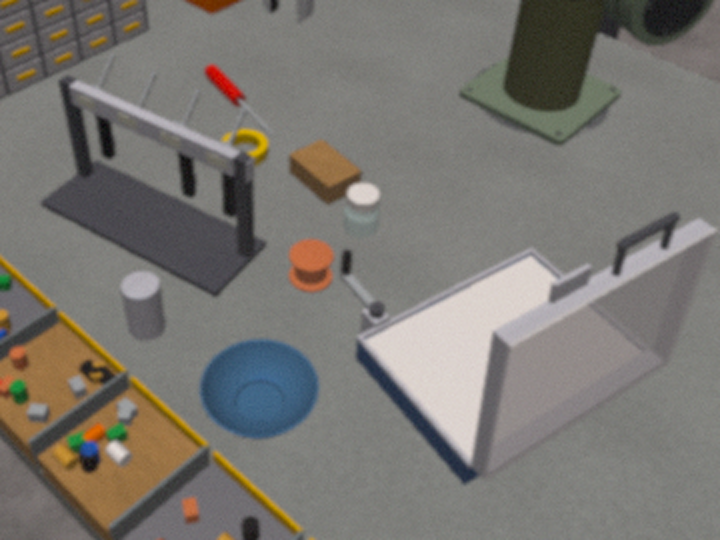

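```bash
python3 -m handwheel '{"delta_pos":[[0.12,-0.475,-0.07],[0.12,-0.475,-0.07],[0.12,-0.475,-0.07],[0.12,-0.475,-0.07],[0.12,-0.475,-0.07]],"yaw":[0.1,0.2,0.3,0.424,0.424]}' 0.62; python3 - <<'E'
from h import *
st()
go(.4916,.3588,.33,76.5)
E
```

```text
t: 36.75
tool_pos: [0.4659, 0.1764, 0.2965]
tool_rot: [0.003, 0.993, -0.118, -0.004]
ft_force: [0.8, 0.6, 0.1]
gripper_width: 0.381
t 36.75 pos [0.4659 0.1764 0.2965] grip 0.381 F [0.8 0.6 0.1] 
x [ 0.972 -0.234 -0.007] y [-0.234 -0.972  0.006] z [-0.008 -0.004 -1.   ] j [ 0.19 -0.02  1.57 -0.    1.6   2.  ]
j6 1.9967841158407138 alt yaw 3.141
GO [-0.018, -0.1832, -0.0345] yaw -0.0
```

```bash
python3 -m handwheel '{"delta_pos":[[-0.005,-0.05,-0.034],[-0.01,-0.1,-0.034],[-0.018,-0.15,-0.034],[-0.018,-0.183,-0.034],[-0.018,-0.183,-0.034]],"yaw":[0,0,0,0,0]}'; python3 - <<'E'
from h import *
st()
go(.4916,.3588,.2395,76.5)
p=bot.get_image("wrist"); save(p,"w25")
E
```

```text
t: 37.38
tool_pos: [0.4904, 0.3602, 0.326]
tool_rot: [0.004, 0.993, -0.116, -0.006]
ft_force: [0.7, -0.8, -0.5]
gripper_width: 0.38
t 37.38 pos [0.4904 0.3602 0.326 ] grip 0.38 F [ 0.7 -0.8 -0.5] 
x [ 0.973 -0.231 -0.011] y [-0.231 -0.973  0.01 ] z [-0.013 -0.007 -1.   ] j [0.49 0.22 1.25 0.   1.69 2.29]
j6 2.2949936941539923 alt yaw -3.139
GO [0.0024, 0.0002, 0.0865] yaw 0.003
```

View pics/w25.png

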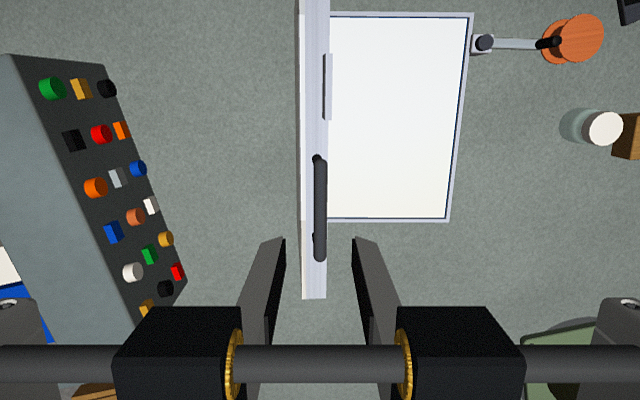

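```bash
python3 -m handwheel '{"delta_pos":[[0.002,0,0.04],[0.002,0,0.07],[0.002,0,0.086],[0.002,0,0.086]],"yaw":[0,0,0,0]}';  python3 -m handwheel '{"delta_pos":[[0,0,0],[0,0,0],[0,0,0],[0,0,0]],"yaw":[0,0,0,0]}' 1 20; python3 - <<'E'
from h import *
st()
E
```

```text
t: 37.92
tool_pos: [0.4907, 0.3565, 0.2393]
tool_rot: [0.005, 0.993, -0.117, -0.007]
ft_force: [-0.5, 0.4, -1.1]
gripper_width: 0.381
t: 38.42
tool_pos: [0.4914, 0.357, 0.2405]
tool_rot: [0.004, 0.993, -0.117, -0.006]
ft_force: [-0.2, 1.2, 2.6]
gripper_width: 0.097
t 38.42 pos [0.4914 0.357  0.2405] grip 0.097 F [-0.2  1.2  2.6] 
x [ 0.972 -0.233 -0.011] y [-0.233 -0.972  0.01 ] z [-0.013 -0.007 -1.   ] j [ 0.49  0.25  1.38 -0.    1.52  2.29]
```

```bash
python3 -m handwheel '{"delta_pos":[[0,0.0436,0.0059],[0,0.0869,0.0205],[0,0.117,0.0375],[0,0.1443,0.0585],[0,0.1681,0.084]],"yaw":[0,0,0,0,0]}';  python3 -m handwheel '{"delta_pos":[[0,0,0]],"yaw":[0]}'; python3 - <<'E'
from h import *
st(); s=bot.read_state()
d=np.array(s["tool_pos"][:2])-CT; print("case y",-np.sin(CY)*d[0]+np.cos(CY)*d[1], "x",np.cos(CY)*d[0]+np.sin(CY)*d[1])
E
```

```text
t: 39.05
tool_pos: [0.4513, 0.1927, 0.1585]
tool_rot: [0.004, 0.993, -0.118, -0.005]
ft_force: [2.5, 2.7, -1.8]
gripper_width: 0.101
t: 39.17
tool_pos: [0.4508, 0.1911, 0.1567]
tool_rot: [0.004, 0.993, -0.119, -0.005]
ft_force: [1.9, 0.4, -3.7]
gripper_width: 0.096
t 39.17 pos [0.4508 0.1911 0.1567] grip 0.096 F [ 1.9  0.4 -3.7] 
x [ 0.972 -0.235 -0.01 ] y [-0.235 -0.972  0.01 ] z [-0.012 -0.007 -1.   ] j [ 0.23  0.07  1.77 -0.    1.32  2.04]
case y -0.07783525287602638 x -0.03663216679987749
```

```bash
python3 -m handwheel '{"delta_pos":[[0,0.0199,0.0334],[0,0.0322,0.058],[0,0.0414,0.084],[0,0.0475,0.111],[0,0.0504,0.1385]],"yaw":[0,0,0,0,0]}';  python3 -m handwheel '{"delta_pos":[[0,0,0.001],[0,0,0.003]],"yaw":[0,0]}'; python3 - <<'E'
from h import *
st(); 
p=bot.get_image("scene"); save(p,"s26",(310,180,510,350),4); C=cloud(p)
E
```

```text
t: 39.8
tool_pos: [0.4387, 0.1419, 0.0191]
tool_rot: [0.003, 0.993, -0.119, -0.004]
ft_force: [-2.4, 5.6, 36.4]
gripper_width: 0.1
t: 40.05
tool_pos: [0.4388, 0.142, 0.0167]
tool_rot: [0.004, 0.993, -0.119, -0.005]
ft_force: [-2.9, -0.9, 11.1]
gripper_width: 0.102
t 40.05 pos [0.4388 0.142  0.0167] grip 0.102 F [-2.9 -0.9 11.1] 
x [ 0.972 -0.235 -0.008] y [-0.235 -0.972  0.008] z [-0.01  -0.006 -1.   ] j [ 0.13  0.21  1.95 -0.01  1.    1.94]
```

View pics/s26.png

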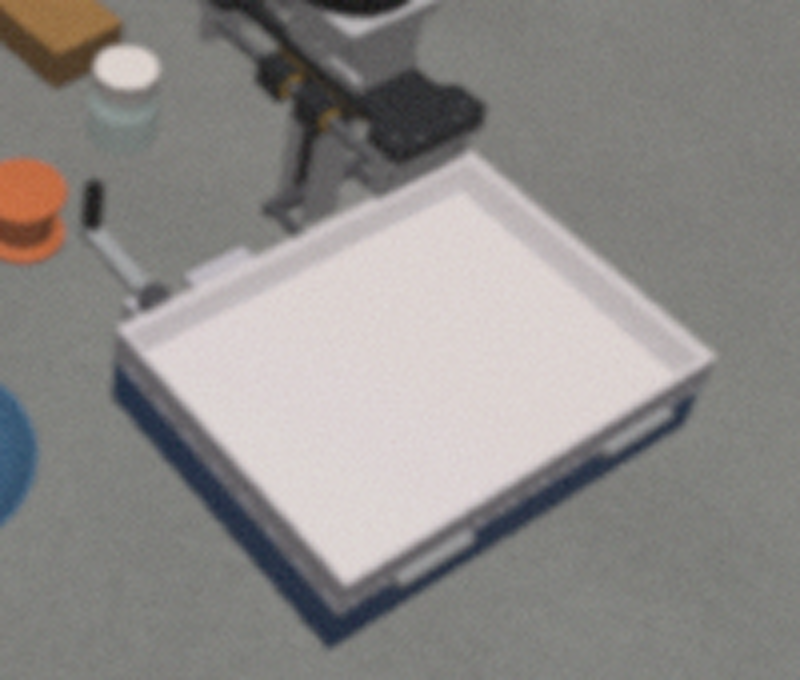

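```bash
python3 -m handwheel '{"delta_pos":[[0,0,0],[0,0,0],[0,0,0],[0,0,0],[0,0,-0.01]],"yaw":[0,0,0,0,0]}' 0.68;  python3 -m handwheel '{"delta_pos":[[0,0,-0.04],[0,0,-0.09],[0,0.02,-0.12]],"yaw":[0,0,0]}'; python3 - <<'E'
from h import *
st(); 
p=bot.get_image("wrist"); save(p,"w27"); C=cloud(p)
P=C[np.isfinite(C[...,0])]
for x,y in((.1,-.09),(-.1,-.09),(0,-.092),(0,.09),(-.038,-.132)):
    c=case(x,y); m=np.hypot(P[:,0]-c[0],P[:,1]-c[1])<.004; print(x,y,m.sum(),np.percentile(P[m][:,2],[5,50,95]) if m.sum() else '')
E
```

```text
t: 40.72
tool_pos: [0.4378, 0.1419, 0.0265]
tool_rot: [0.004, 0.993, -0.119, -0.006]
ft_force: [0.5, -0.7, -0.8]
gripper_width: 0.32
t: 41.1
tool_pos: [0.4363, 0.1238, 0.1501]
tool_rot: [0.003, 0.993, -0.118, -0.003]
ft_force: [0.5, 0.3, 0.7]
gripper_width: 0.322
t 41.1 pos [0.4363 0.1238 0.1501] grip 0.322 F [0.5 0.3 0.7] 
x [ 0.972 -0.234 -0.006] y [-0.234 -0.972  0.007] z [-0.007 -0.006 -1.   ] j [ 0.09 -0.01  1.87 -0.01  1.29  1.9 ]
0.1 -0.09 115 [0.05791851 0.06302633 0.06444537]
-0.1 -0.09 105 [0.01075303 0.06268021 0.06404661]
0 -0.092 174 [0.00010473 0.04763197 0.06394796]
0 0.09 86 [0.06195192 0.06310572 0.06414452]
-0.038 -0.132 488 [0.00065221 0.21717957 0.25870557]
```

View pics/w27.png

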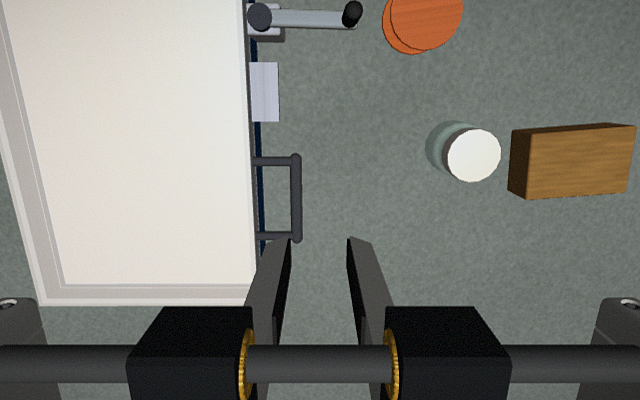

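```bash
python3 - <<'E'
from h import *
go(.5545,.0674,.12,116)
E
```

```text
j6 1.8961367805511682 alt yaw 2.451
GO [0.1259, 0.0254, 0.0336] yaw -0.691
```

```bash
python3 -m handwheel '{"delta_pos":[[0.06,0.01,0],[0.12,0.025,0.01],[0.126,0.0254,0.02],[0.126,0.0254,0.03],[0.126,0.0254,0.03]],"yaw":[-0.18,-0.36,-0.54,-0.69,-0.69]}' 0.5; python3 - <<'E'
from h import *
st(); go(.5545,.0674,.057,116)
p=bot.get_image("wrist"); save(p,"w28",(200,100,440,300),3)
C=cloud(p); c=p["color"].astype(int).sum(2); m=(c<110)&(C[...,2]>.062)&(C[...,2]<.095)&(np.hypot(C[...,0]-.554,C[...,1]-.068)<.02); print(m.sum(),np.median(C[m],0) if m.any() else '')
E
```

```text
t: 41.78
tool_pos: [0.5536, 0.0673, 0.1223]
tool_rot: [0.003, 0.975, 0.223, -0.003]
ft_force: [-0.6, 0.3, -0.2]
gripper_width: 0.501
t 41.77 pos [0.5536 0.0673 0.1223] grip 0.501 F [-0.6  0.3 -0.2] 
x [ 0.9    0.435 -0.008] y [ 0.435 -0.9    0.004] z [-0.005 -0.007 -1.   ] j [-0.03  0.24  1.65 -0.01  1.26  1.09]
j6 1.0929941199325812 alt yaw 3.138
GO [0.0014, 0.0001, 0.0653] yaw -0.003
322 [0.56196674 0.07225449 0.08768486]
```

View pics/w28.png

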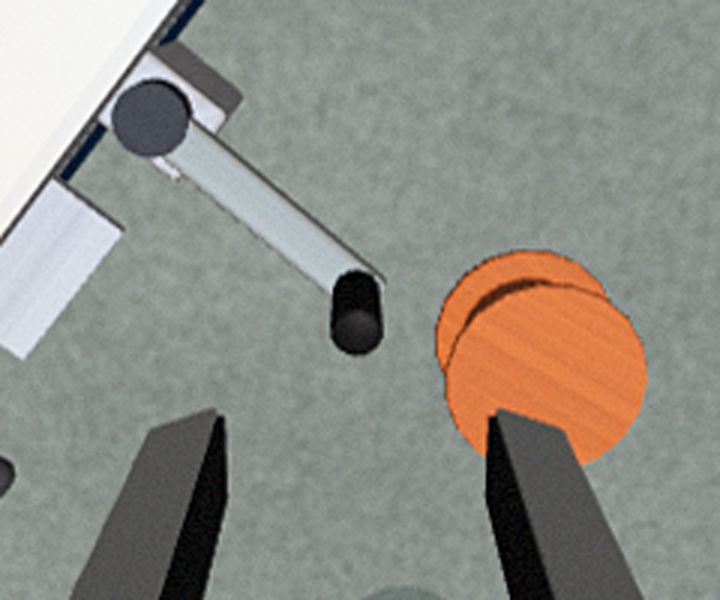

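```bash
python3 - <<'E'
from h import *
go(.558,.0705,.057,116)
E
python3 -m handwheel '{"delta_pos":[[0.0065,-0.001,0.02],[0.0065,-0.001,0.045],[0.0065,-0.001,0.06],[0.0065,-0.001,0.065]],"yaw":[0,0,0,0]}' ; python3 -m handwheel '{"delta_pos":[[0,0,0],[0,0,0],[0,0,0],[0,0,0],[0,0,0]],"yaw":[0,0,0,0,0]}' 1 8;python3 - <<'E'
from h import *
st(); s=bot.read_state();q=s["tool_rot"]; r=R.from_quat([q[1],q[2],q[3],q[0]])
piv=case(.1,-.108); v=np.array(s["tool_pos"][:2])-piv; a0=(np.arctan2(v[1],v[0])-CY+np.pi)%(2*np.pi); print(np.linalg.norm(v),a0)
# targets absolute arc about pivot, home offset (.5122,.1462)->theta0
for a in (1.15,.85,.55,.25,.0,-.02):
    b=a+CY+np.pi; w=piv+.066*np.array([np.cos(b),np.sin(b)])-s["tool_pos"][:2]; print(a,np.round(r.inv().apply([w[0],w[1],0]),4))
E
```

```text
j6 1.0937437354844726 alt yaw 3.138
GO [0.0052, -0.0014, 0.0661] yaw -0.004
t: 42.32
tool_pos: [0.5582, 0.071, 0.0565]
tool_rot: [0.003, 0.975, 0.223, -0.004]
ft_force: [-0.1, -1.0, -0.2]
gripper_width: 0.497
t: 42.95
tool_pos: [0.5587, 0.07, 0.0571]
tool_rot: [0.004, 0.975, 0.223, -0.003]
ft_force: [-0.7, -4.6, 2.3]
gripper_width: 0.128
t 42.95 pos [0.5587 0.07   0.0571] grip 0.128 F [-0.7 -4.6  2.3] 
x [ 0.901  0.435 -0.008] y [ 0.435 -0.9    0.006] z [-0.005 -0.009 -1.   ] j [-0.02  0.33  1.68 -0.01  1.13  1.1 ]
0.06248158619585812 1.5158175595341807
1.15 [-0.0168 -0.0166  0.    ]
0.85 [-0.0229 -0.0353 -0.    ]
0.55 [-0.0232 -0.055  -0.0001]
0.25 [-0.0177 -0.074  -0.0003]
0.0 [-0.0089 -0.0879 -0.0004]
-0.02 [-0.0081 -0.0889 -0.0004]
```

```bash
python3 -m handwheel '{"delta_pos":[[-0.0168,-0.0166,0],[-0.0229,-0.0353,0],[-0.0232,-0.055,0],[-0.0177,-0.074,0],[-0.0089,-0.087,0]],"yaw":[0,0,0,0,0]}'; python3 -m handwheel '{"delta_pos":[[0,0,0],[0,0,0]],"yaw":[0,0]}';python3 - <<'E'
from h import *
st(); s=bot.read_state(); v=np.array(s["tool_pos"][:2])-case(.1,-.108); print(np.linalg.norm(v),(np.arctan2(v[1],v[0])-CY+np.pi)%(2*np.pi))
E
```

```text
t: 43.58
tool_pos: [0.512, 0.1461, 0.0569]
tool_rot: [0.003, 0.975, 0.223, -0.004]
ft_force: [-0.1, -2.4, 1.4]
gripper_width: 0.124
t: 43.82
tool_pos: [0.5124, 0.147, 0.0569]
tool_rot: [0.003, 0.975, 0.224, -0.003]
ft_force: [-0.2, 1.2, 0.7]
gripper_width: 0.119
t 43.83 pos [0.5124 0.147  0.0569] grip 0.119 F [-0.2  1.2  0.7] 
x [ 0.9    0.436 -0.008] y [ 0.436 -0.9    0.004] z [-0.005 -0.007 -1.   ] j [ 0.12  0.27  1.76 -0.01  1.11  1.24]
0.0664352200633097 6.257806894993144
```

Latch is home at the starting position. Release, retreat and check.

```bash
python3 -m handwheel '{"delta_pos":[[0,0,0],[0,0,0],[0,0,0],[0,0,-0.02],[0,0,-0.06]],"yaw":[0,0,0,0,0]}' 0.6; python3 -m handwheel '{"delta_pos":[[-0.02,0,-0.05],[-0.08,0,-0.1],[-0.12,-0.05,-0.14],[-0.12,-0.1,-0.16],[-0.12,-0.15,-0.16]],"yaw":[0,0,0,0,0]}'; python3 -m handwheel '{"delta_pos":[[0,0,0],[0,0,0],[0,0,0],[0,0,0]],"yaw":[0,0,0,0]}'; python3 - <<'E'
from h import *
st(); p=bot.get_image("wrist"); save(p,"w30")
p=bot.get_image("scene"); save(p,"s30",(160,100,520,370),2)
p=bot.get_image("top"); save(p,"t30",(190,120,490,290),2); C=cloud(p)
for q in ("dish","jar","spool","tape","carton","screwdriver","capacitor"):
    m=bot.masks_of(p,q)[:1]
    for m in m: print(q,round(m["conf"],2),np.round(m["box"]),np.round(np.nanmedian(C[m["mask"]],0),3))
E
```

```text
t: 44.45
tool_pos: [0.5106, 0.147, 0.1155]
tool_rot: [0.003, 0.975, 0.223, -0.006]
ft_force: [1.3, -0.2, -0.4]
gripper_width: 0.398
t: 45.08
tool_pos: [0.3394, 0.2318, 0.2797]
tool_rot: [0.002, 0.975, 0.222, -0.003]
ft_force: [1.3, 1.6, 0.5]
gripper_width: 0.4
t: 45.58
tool_pos: [0.3399, 0.2307, 0.2791]
tool_rot: [0.002, 0.975, 0.221, -0.003]
ft_force: [0.5, 1.0, 0.4]
gripper_width: 0.399
t 45.58 pos [0.3399 0.2307 0.2791] grip 0.399 F [0.5 1.  0.4] 
x [ 0.903  0.43  -0.007] y [ 0.43  -0.903  0.003] z [-0.006 -0.006 -1.   ] j [ 0.39 -0.21  1.78 -0.    1.58  1.51]
dish 0.58 [277. 135. 318. 179.] [0.74  0.1   0.017]
jar 0.49 [324. 243. 338. 258.] [ 0.438 -0.009  0.059]
spool 0.54 [318. 206. 335. 219.] [0.552 0.008 0.04 ]
tape 0.59 [394. 237. 415. 258.] [ 0.437 -0.234  0.019]
carton 0.87 [348. 250. 384. 274.] [ 0.404 -0.107  0.035]
screwdriver 0.83 [407. 265. 467. 282.] [ 0.357 -0.359  0.023]
capacitor 0.66 [344. 140. 357. 160.] [ 0.744 -0.073  0.074]
```

View pics/s30.png

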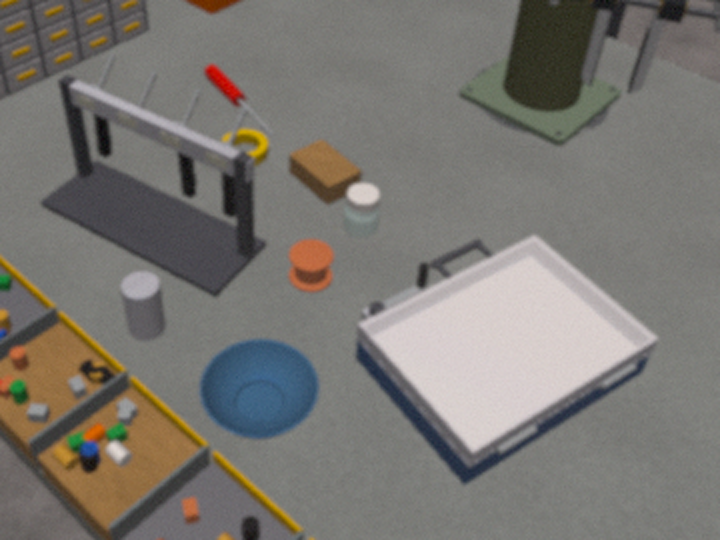

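View pics/t30.png

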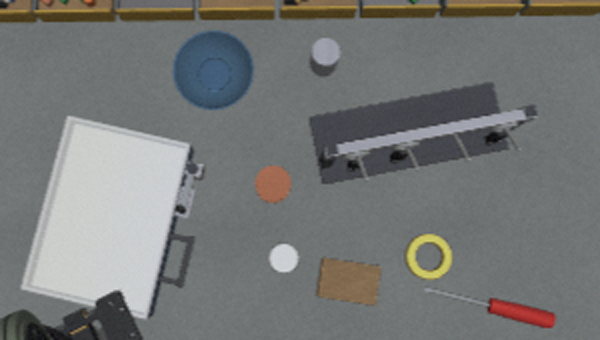

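View pics/w30.png

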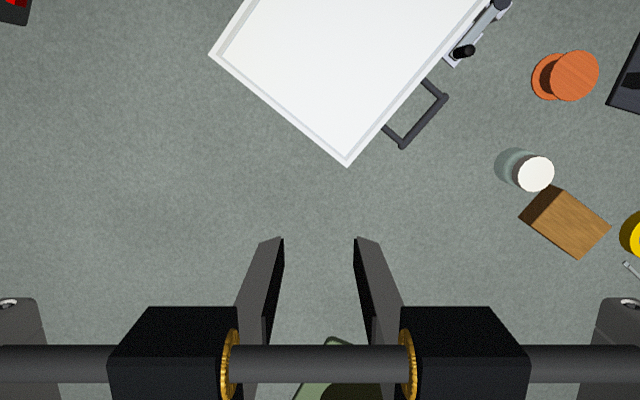

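```bash
python3 - <<'E'
from h import *
p=bot.get_image("scene"); save(p,"s31",(180,120,300,240),6); print(bot.job_done()); st()
E
```

```text
the job is handed in; nothing more can be done
None
the job is handed in; nothing more can be done
```

View pics/s31.png

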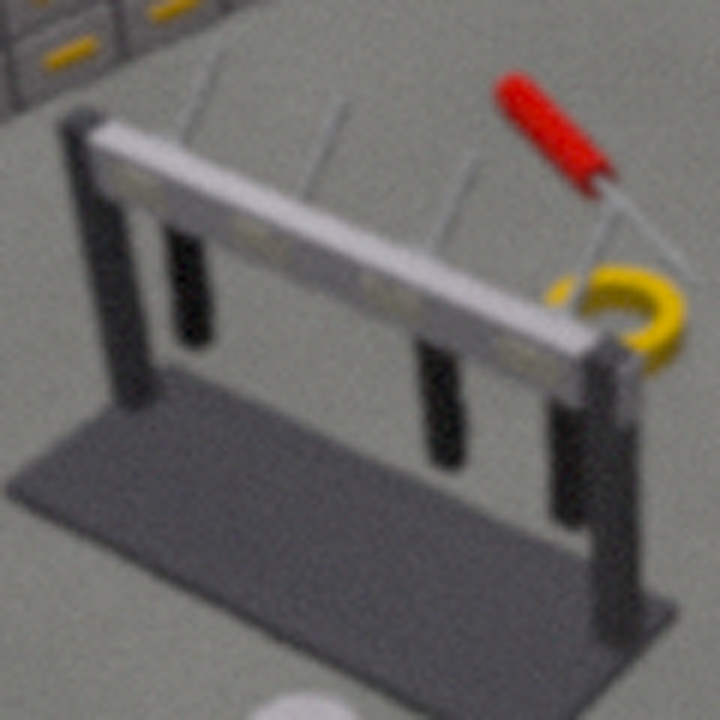

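The job is done and handed in at about 46 s of the 210 s allowed. The hand-in reports no verdict.

I swung the latch to about 1.46 rad and opened the lid to about 1.5 rad. The case held three spanners, and I hung them on pegs 0, 1 and 3. I then brought the lid down until it pressed on its stop, swung the latch back over it and moved the arm clear.

**Last checks:**
- **Spanners:** the final scene picture shows all three hanging straight down, each on its own peg. I judged this from the pictures and did not measure the distance from each eye to its peg.
- **Lid:** I measured it right after closing; the lid's top read 63 mm above the counter near its hinge and front edges, as it should when shut.
- **Latch:** it reads within about 0.03 rad of home, taken from where the gripper was holding the knob.
- **Other goods:** all seven were found within about 6 mm of where they started.
- **Robot:** the arm stood clear of everything at the end. The highest wrist force I saw was about 36 N, for a moment as the lid seated, against the 120 N limit.

**One disagreement:** the stated tool frame did not match the cameras. They put the fingertips about 14 mm behind the reported TCP, not 22 mm ahead of it, so my first closing of the fingers passed over the latch knob. I worked with the camera value from then on, and every later grasp held.

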